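# Put the rinsed tube on the drying peg and draw the pump piston

## Task

Take the rinsed amber tube from the white slanted rest, turn it mouth down and lower it gently over the drying peg until it stands on the blue seat, without dropping it, and let go of it. Then take the black knob of the hand pump beside it and draw the piston rod straight up, without wrenching it sideways, until the whole yellow band is clear of the barrel while the red band below it is still hidden inside. Finish holding the knob there, as the rod drops back when released; leave the other glassware where it stands.

Things in the scene. Friction and masses are not known exactly. Their poses are not given: they have to be found in the camera images.
- tube_mid (a point): Amber glass culture tube, loose, 140 mm long, 30 mm outside diameter, 24 mm bore (3 mm wall), 42 to 84 g, closed at one end. The point is on its axis half-way along; its z axis points along the tube to the open mouth (70 mm away). It starts lying in the slanted rest, mouth the lower end, 20 degrees below level and facing roughly towards the robot; about 75 mm of its middle is free of the rest on both sides and below.
- tube: The same tube; origin and axes as tube_mid.
- rest: White fixed slanted rest, base 150 x 70 x 10 mm. Two V notches (each 22 mm long) carry the tube near its ends, 48 mm either side of the tube's middle, and a stop stands before the lower half of the mouth: lift the tube straight up out of it. Origin under the base's centre, 78 mm below the tube's middle; x is horizontal, from the tube's mouth end to its closed end.
- seat (a point): Top centre of the blue seat (45 mm across, 30 mm over the table) of the fixed drying station. From it rises the steel drying peg, 14 mm diameter, 80 mm high, its top 12 mm tapered to 6 mm; a tube that is fully down has its rim on the seat, its middle 70 mm above this point. Axes are the station's: z up, y from peg to pump, x away from the robot roughly.
- collar (a point): Centre of the bore's mouth on top of the pump's round white barrel with a black collar (52 mm across, top 125 mm over the table), 150 mm from the seat along the station's y. Vertical bore 18 mm diameter, 105 mm deep. The grey base plate of the station is 100 x 250 x 15 mm, centred half-way between seat and collar. Axes as for seat.
- knob (a point): Centre of the black round knob (26 mm diameter, 30 mm high) on top of the steel piston rod; z up along the rod. The loose rod (16 mm diameter, 0.18 to 0.3 kg with knob) slides in the bore with 1 mm play all round, no spring, and falls back if let go. At rest the knob's centre is 30 mm above collar. The yellow band is just fully out when it is 75 mm above collar, and the red band starts to show at 91 mm; 83 mm is the middle.
- station: The fixed drying station: origin under the centre of its base plate, axes as for seat.
- rod: The piston rod with its knob: origin at the rod's lower end, 135 mm below the knob's centre; z up.
- jar: Clear jar with white lid, 52 mm diameter, 55 mm high, loose bystander; origin under its centre.
- dishes: Two stacked clear and white dishes, 89 mm diameter, 29 mm high, loose bystander; origin under the centre.
- reagent: Amber reagent bottle with blue cap, 68 mm diameter, 150 mm high, loose bystander; origin under its centre.
- beaker: Clear glass beaker, 70 mm diameter, 90 mm high, loose bystander; origin under its centre.

How it is judged (in metres and radians):
On the way, in this order (a step that is already met when the one before it is completed fails the run):
1. the tube stands mouth down over the peg, rim on the seat, released (z of tube_mid in the frame of seat between 0.064 and 0.075 m and horizontal distance between tube_mid and seat below 0.008 m and angle between tube_mid's own z axis and vertical above 3.04 rad and contact force between the fingers and tube below 0.05 N), for 0.3 s.
2. the rod is drawn until the yellow band is out and the red one is not, held by the fingers (z of knob in the frame of collar between 0.074 and 0.092 m and horizontal distance between knob and collar below 0.006 m and angle between the z axis of knob and the z axis of collar, either way round below 0.06 rad and contact force between the fingers and rod above 1 N), for 0.2 s.
At the end, for the whole second after the job is handed in: Tube mouth down on the seat over the peg (8 mm, 0.1 rad), middle 64-75 mm above seat, released; fingers hold the rod still, knob 74-92 mm above collar, within 0.06 rad and 6 mm of the bore axis, pressing the barrel under 15 N; bystanders within 30 mm of their starts (all of step 1 and all of step 2 and linear speed of rod below 0.02 m/s and contact force between rod and station below 15 N and not (distance of any of jar, dishes, reagent, beaker from where it was at the start of the episode above 0.03 m)); the arm keeps its last pose, push and grip.
It fails at once if the tube was dropped (contact force between the fingers and tube below 0.05 N and linear speed of tube above 0.5 m/s).
It fails at once if the rod was wrenched against its bore while being drawn (over 30 N) (contact force between rod and station above 30 N and contact force between the fingers and rod above 0.5 N and z of knob in the frame of collar above 0.034 m).
It fails at once if the glass tube was pressed hard on the station (over 40 N) (contact force between tube and station above 40 N).
It fails at once if the red band was drawn well out of the barrel (by more than 10 mm) (z of knob in the frame of collar above 0.101 m).
It fails at once if other glassware was disturbed (distance of any of jar, dishes, reagent, beaker from where it was at the start of the episode above 0.03 m).
It also fails if it takes over 58 s, if anything falls off the work surface, if the arm or the gripper's body presses on something with over 40 N, if the wrist force passes 120 N, or if a joint passes its speed limit or range.

## Robot

A 6-joint arm with a two-finger parallel gripper is mounted at the origin on the work surface. World frame = base frame: x ahead of the robot, y to its left, z up, the work surface at z = 0. Lengths are in mm, angles in rad, forces in N, time in s.
With the tool pointing down it reaches from about 325 to 1000 mm from the base axis. Payload 5.1 kg.
Tool frame: the origin (TCP) lies at the very end of the fingers, on their centre line; the grasp point (between the pads) lies 19 mm behind it; z points along the fingers, y is the direction in which the jaws open and shut (so a half turn about z gives the same grasp; the last joint's range is limited). The gripper opens to 85 mm and grips with 20 to 120 N. Pads are 22 mm wide; open, the fingers measure 114 mm over their backs; the gripper's body (76 mm by 85 mm) begins 54 mm behind the grasp point. The pads swing forward as they close: fully open they stand 13 mm farther back than shut.
Start: joints at [1.198, 0.124, 1.65, -0, 1.367, -0.083], TCP at [185.766, 622.877, 231.322] pointing down, gripper open.
Joint ranges: [-2.61, 2.61], [-1.02, 2.33], [0.03, 2.71], [-1.35, 4.49], [0.32, 2.68], [-2.91, 2.91]. Speed limits (rad/s): [2.57, 2.57, 3.14, 3.14, 3.14, 3.14].

## Interface

Orientations are given as [roll, pitch, yaw] about the fixed x, y, z axes, in that order (R = Rz(yaw) Ry(pitch) Rx(roll)).
In Python, from station import * gives the robot as it stands. The module is installed in compiled form; this text tells all that it offers.
- The arm moves only by the shell command python3 -m creep 'ROWS' [OPENING] [FORCE]. ROWS is JSON, one flat list of numbers, 6 for each row, row after row: the shift along the tool's x, y, z each as a share of 0.2 m, from -1 to 1, then the turn, a rotation vector about the tool's x, y, z each as a share of 0.1 rad, from -1 to 1. In form: [dx, dy, dz, rx, ry, rz, dx, dy, dz, rx, ry, rz, ...]. A call has exactly 5 rows; each row shifts and turns the commanded pose from where the row before left it, along the tool's axes as they then stand; what a row does not reach is not made up. A row lasts 1/10 s, in which the tool goes at most 50 mm and 8.59 degrees, less where a joint would pass 70% of its speed; a pose out of reach is approached as far as the arm can. A call with a number of a shift or a turn outside -1 to 1 is refused whole. A call with a gripper value outside its range is refused whole. OPENING is the finger opening in mm, from 0 to 85.4, set as the call begins (- or left out, the last holds). The fingers move at their own pace and stop on an object; FORCE is the grip in N (left out, the last holds). Time passes only in rows, so rows that do not move let the fingers close, or fill a call up. It gives the time, the measured TCP pose, the force and the opening at its end, in the units of the state.
- read_state(): the state, without advancing time (a new reading comes with each control period).
- read_camera(name): name is "scene" or "top"; returns a dict with "frame" (420x560x3 uint8, blue, green, red), "z_map" (420x560 float32, mm along the optical axis (not along the pixel's ray), 0 where there is no reading), "intrinsics" (3x3 intrinsics, pixels), "rvec" (rotation vector, rad) and "tvec" (3), from world to camera coordinates, as OpenCV has them. Camera axes: x right, y down, z forward; pixel columns grow to the right and rows downward; lengths in mm; the calibration is good to about 2 mm. A picture is of the moment at which its call begins.
- job_done(): hands the job in, once; it reports no verdict.
The state is a dict: "time_s": time; "q": joint angles; "joint_vel": joint speeds; "tau": joint torques, N m; "tool_pos": TCP position; "ee_rot": TCP orientation; "ft_force": force on the tool from outside, world axes, zero at the start; "ft_torque": the same for the moment, N m; "opening": finger opening in mm.
Only numpy, scipy, OpenCV 4.12 (cv2) and the standard library are available. Lean on these libraries where they do the work, as an engineer would, in place of code of your own. Each camera call takes 0.05 s, during which the arm holds its last target.

## Working session

There is one attempt and no reset: what is moved stays moved. The work goes in short steps, Python scripts to look and compute and a shell command to move; the robot and the scene stay as the last step left them, time stands still between calls to the robot, and variables do not carry over. Pictures are saved under pics/ and viewed, and the job is handed in when it is done.

```bash
mkdir -p pics; ls
python3 - <<'E'
from station import *
import cv2,pickle
s=read_state();print(s)
for n in("scene","top"):
    c=read_camera(n);cv2.imwrite(f"pics/{n}0.png",c["frame"]);pickle.dump(c,open(f"{n}0.pkl","wb"))
    print(n,c["intrinsics"],c["rvec"],c["tvec"])
E
```

```text
pics
{'time_s': 0.0, 'q': array([ 1.19839995e+00,  1.24520412e-01,  1.65168370e+00,  2.38089306e-05,
        1.36749606e+00, -8.25769384e-02]), 'joint_vel': array([ 0.00067768, -0.00066256, -0.00051452, -0.00067666, -0.00058036,
        0.00124671]), 'tau': array([-2.75932553e-04, -4.23613179e+01, -3.65455306e+01, -1.48742029e-04,
        6.97059106e-03,  1.03365610e-05]), 'tool_pos': array([185.53979955, 622.31647268, 230.03737733]), 'ee_rot': array([-3.13949423e+00, -1.97064184e-04,  2.85176818e+00]), 'ft_force': array([ 0.07260718,  0.51463567, -0.5550084 ]), 'ft_torque': array([-0.05382301,  0.04062429,  0.00217588]), 'opening': 85.55533818338783}
scene [[427.50995246   0.         279.42584787]
 [  0.         427.50995246 209.63968021]
 [  0.           0.           1.        ]] [ 1.38212735  2.06715671 -0.98194432] [ 205.89226108 -232.25862402 1401.30486212]
top [[524.24467398   0.         281.20335217]
 [  0.         524.24467398 207.75265264]
 [  0.           0.           1.        ]] [ 2.16801762 -2.21443657  0.08859957] [  -5.03822683  579.64164925 1201.50637166]
```

View pics/scene0.png

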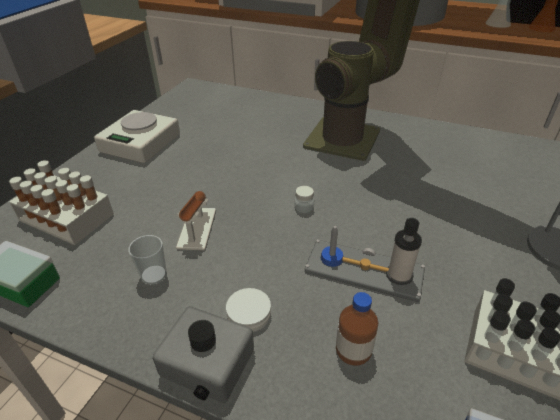

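View pics/top0.png

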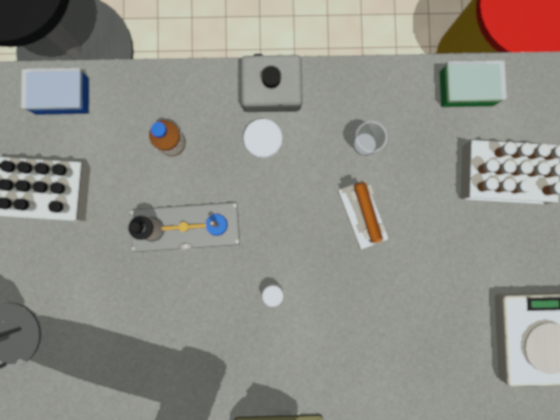

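The pictures show the amber tube in its white rest at top (368,212), the blue seat at top (216,224) with the pump's black knob at (141,228), and the jar at (272,296). The dishes, beaker and reagent bottle are farther away. Next I'll measure them.

```bash
cat > h.py <<'E'
import cv2,numpy as np,pickle
from scipy.spatial.transform import Rotation as R
def load(n): return pickle.load(open(n,"rb"))
def cam(c):
    Rm=cv2.Rodrigues(np.array(c["rvec"],float))[0];t=np.array(c["tvec"],float).ravel();return Rm,t
def ray(c,u,v):
    Rm,t=cam(c);d=np.linalg.inv(c["intrinsics"])@np.array([u,v,1.]);return -Rm.T@t,Rm.T@d
def onplane(c,u,v,z):
    o,d=ray(c,u,v);return o+d*(z-o[2])/d[2]
def cloud(c,mask):
    v,u=np.nonzero(mask&(c["z_map"]>0));Z=c["z_map"][v,u]
    K=np.linalg.inv(c["intrinsics"]);P=(K@np.stack([u,v,np.ones_like(u)]))*Z
    Rm,t=cam(c);return (Rm.T@(P-t[:,None])).T,u,v
def proj(c,p):
    return cv2.projectPoints(np.array(p,float).reshape(-1,1,3),np.array(c["rvec"],float),np.array(c["tvec"],float),c["intrinsics"],None)[0][:,0]
def hsv(c): return cv2.cvtColor(c["frame"],cv2.COLOR_BGR2HSV)
E
python3 - <<'E'
from h import *
for n,box in(("scene0.pkl",(170,180,215,225)),("top0.pkl",(340,170,395,255))):
    c=load(n);H=hsv(c);m=(H[...,0]<20)&(H[...,1]>150)&(H[...,2]>50)
    b=np.zeros_like(m);b[box[1]:box[3],box[0]:box[2]]=1;m&=b
    m=cv2.morphologyEx(m.astype(np.uint8),cv2.MORPH_OPEN,np.ones((3,3)))>0
    P,u,v=cloud(c,m);print(n,m.sum(),P.min(0),P.max(0),P.mean(0))
    vv,uu=np.nonzero(m);print(cv2.minAreaRect(np.stack([uu,vv],1).astype(np.float32)))
    q=P-np.median(P,0);w,V=np.linalg.eigh(np.cov(q.T));print(w**.5,V[:,2])
# blue seat
for n,box in(("scene0.pkl",(315,240,350,275)),("top0.pkl",(200,205,235,245))):
    c=load(n);H=hsv(c);m=(abs(H[...,0].astype(int)-113)<12)&(H[...,1]>130)
    b=np.zeros_like(m);b[box[1]:box[3],box[0]:box[2]]=1;m&=b
    vv,uu=np.nonzero(m);print(n,"seat",m.sum(),uu.min(),uu.max(),vv.min(),vv.max(),uu.mean(),vv.mean(),onplane(c,uu.mean(),vv.mean(),30))
    P,u,v=cloud(c,m);print(np.median(P,0))
# knob by depth top, peg
c=load("top0.pkl");m=np.zeros(c["z_map"].shape,bool);m[200:255,120:245]=1
P,u,v=cloud(c,m)
for lo,hi in((150,190),(118,145),(90,116),(12,20)):
    k=(P[:,2]>lo)&(P[:,2]<hi);print(lo,hi,k.sum(),P[k].mean(0),P[k].min(0),P[k].max(0),u[k].mean(),v[k].mean())
    if k.sum()>20: print(cv2.minAreaRect(P[k][:,:2].astype(np.float32)))
T=c["frame"]
cv2.imwrite("pics/topz.png",cv2.resize(T[195:260,110:250],None,fx=5,fy=5))
s=load("scene0.pkl")["frame"];cv2.imwrite("pics/scz.png",cv2.resize(s[210:300,290:440],None,fx=5,fy=5))
E
```

```text
scene0.pkl 152 [ 511.50628346 -231.89862515   73.68200504] [ 628.41719467 -176.26369878  113.59316333] [ 592.31877502 -191.67781779   97.29067279]
((192.66233825683594, 206.6868133544922), (8.178801536560059, 30.015026092529297), 30.5792236328125)
[ 4.42099372  5.61819775 34.82667127] [-0.92087495 -0.30629569 -0.24118928]
top0.pkl 610 [ 497.24706148 -236.25698591   60.99597842] [ 623.71719644 -177.34220545  116.96458335] [ 561.27156474 -206.41025314   91.46301118]
((367.8973083496094, 211.91622924804688), (60.361122131347656, 10.587091445922852), 72.89727020263672)
[ 2.76588978  6.41913535 40.36624108] [-0.88945259 -0.30752208 -0.33808913]
scene0.pkl seat 266 322 342 247 265 331.59774436090225 256.69172932330827 [554.39702002 135.04890311  30.        ]
[556.19868575 136.91974043  30.10078459]
top0.pkl seat 275 207 226 214 234 216.82545454545453 224.43636363636364 [543.293346   131.91875667  30.        ]
[541.68619644 130.71349035  31.4619082 ]
150 190 152 [536.91865061 281.13896743 168.65122975] [525.77220939 270.03034747 150.24840667] [548.55747376 296.03847841 177.55973591] 135.835
[... 246 characters left out ...]
646255 133.42844384] 142.66867469879517 227.51506024096386
((537.01025390625, 282.6383056640625), (50.65320587158203, 50.799781799316406), 46.53094482421875)
90 116 78 [538.09599615 206.46603172 102.33971463] [512.37815607 127.66362441  90.46143473] [559.9849138  281.76871036 114.05380349] 178.65384615384616 226.2948717948718
((548.0384521484375, 208.00735473632812), (45.62789535522461, 157.37747192382812), 9.633378028869629)
12 20 2912 [541.41114603 196.94036914  16.2552724 ] [486.04613754  82.31203856  12.01087735] [596.00063337 334.53076127  19.99556845] 189.5099587912088 226.08653846153845
((540.9264526367188, 208.4139404296875), (99.90045928955078, 249.8351593017578), 2.735816478729248)
```

Run:
```python
from h import *
s=load("scene0.pkl")["frame"];t=load("top0.pkl")["frame"]
cv2.imwrite("pics/tubez.png",np.hstack([cv2.resize(s[180:260,160:240],(400,400)),cv2.resize(t[170:260,325:415],(400,400))]))
```

```text
(no output)
```

View pics/topz.png

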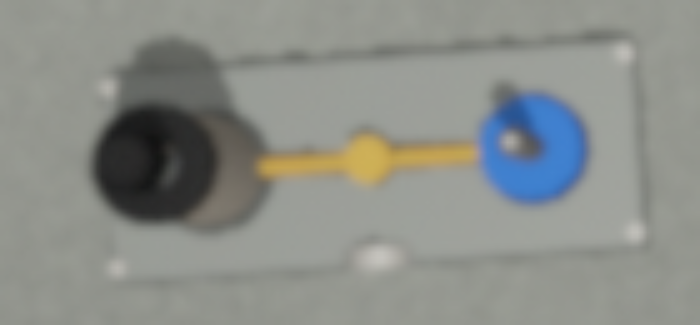

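View pics/scz.png

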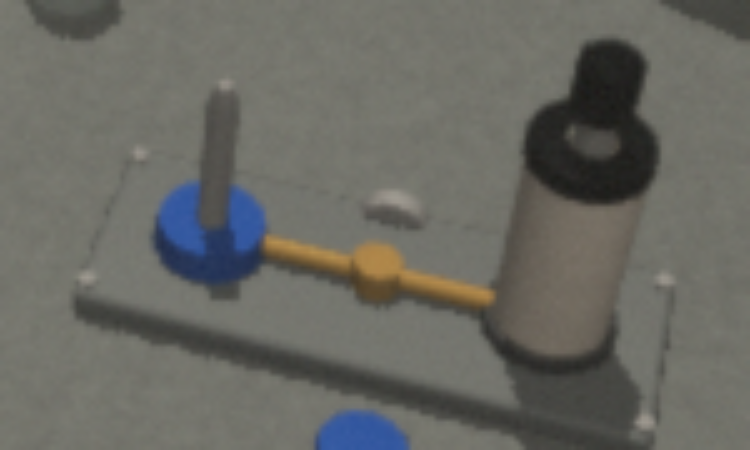

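View pics/tubez.png

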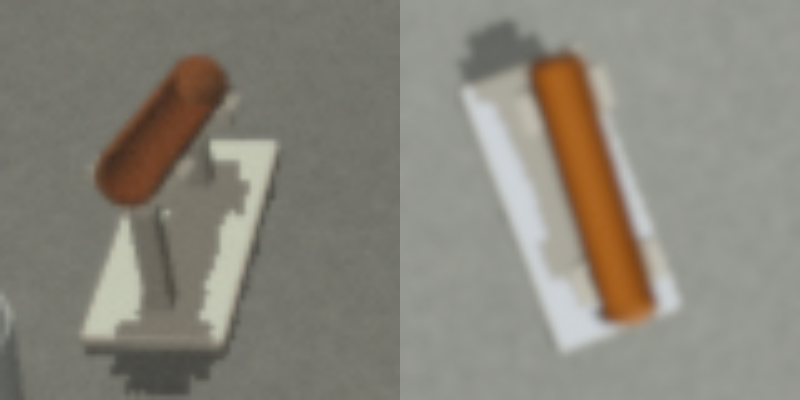

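Run:
```python
from h import *
from scipy.optimize import least_squares
T=load("top0.pkl");S=load("scene0.pkl")
# tube masks
def tm(c,box):
    H=hsv(c);m=((H[...,0]<20)&(H[...,1]>130)&(H[...,2]>40)).astype(np.uint8);b=np.zeros_like(m);b[box[1]:box[3],box[0]:box[2]]=1;return m*b
for c,box in((T,(340,170,395,255)),(S,(170,180,215,225))):
    m=tm(c,box);cn=max(cv2.findContours(m,0,1)[0],key=cv2.contourArea);r=cv2.minAreaRect(cn);print(r)
    p=cv2.boxPoints(r);e=[np.linalg.norm(p[0]-p[1]),np.linalg.norm(p[1]-p[2])]
    a,b=((p[0]+p[1])/2,(p[2]+p[3])/2) if e[0]<e[1] else ((p[1]+p[2])/2,(p[3]+p[0])/2)
    print("mid",onplane(c,*r[0],78),"ends",a,b)
    if c is T:
        if a[1]>b[1]:a,b=b,a
        A=onplane(c,*a,102);B=onplane(c,*b,54);print(A,B,(A+B)/2,A-B,np.linalg.norm(A-B),np.arctan2((A-B)[1],(A-B)[0]))
# cylinder fit on top cloud: r=15
P,_,_=cloud(T,tm(T,(340,170,395,255))>0)
def f(x):
    d=R.from_euler('zy',[x[2],-x[3]]).apply([1,0,0]);q=P-np.array([560,x[0],x[1]]);return np.linalg.norm(q-np.outer(q@d,d),axis=1)-15
r=least_squares(f,[-205,78,.3,.35],loss='soft_l1');d=R.from_euler('zy',[r.x[2],-r.x[3]]).apply([1,0,0]);s=(P-[560,r.x[0],r.x[1]])@d
print("cyl",r.x,np.abs(r.fun).mean(),"mid",np.array([560,r.x[0],r.x[1]])+d*(s.min()+s.max())/2,s.max()-s.min())
# rest white base yaw
P,u,v=cloud(T,np.pad(np.ones((95,70),bool),((165,160),(330,160))));k=(P[:,2]>5)&(P[:,2]<16);print("rest base",cv2.minAreaRect(P[k][:,:2].astype(np.float32)))
# seat ellipse
for c,box,nm in((T,(200,205,235,245),"T"),(S,(315,240,350,275),"S")):
    H=hsv(c);m=((abs(H[...,0].astype(int)-113)<14)&(H[...,1]>110)).astype(np.uint8);b=np.zeros_like(m);b[box[1]:box[3],box[0]:box[2]]=1;m*=b
    cn=max(cv2.findContours(m,0,1)[0],key=cv2.contourArea);h=cv2.convexHull(cn);e=cv2.fitEllipse(h);print(nm,e,onplane(c,*e[0],30), "bbox",cv2.boundingRect(cn))
    # circle fit on z=30 plane
    hp=np.array([onplane(c,*q[0],30)[:2] for q in h]);r=least_squares(lambda x:np.hypot(*(hp-x).T)-22.5,hp.mean(0),loss='soft_l1');print(" circ",r.x,r.fun.round(1))
for c,box,nm in((T,(120,205,165,250),"T"),(S,(390,215,425,255),"S")):
    g=c["frame"].max(2);m=(g<45).astype(np.uint8);b=np.zeros_like(m);b[box[1]:box[3],box[0]:box[2]]=1;m*=b
    cn=max(cv2.findContours(m,0,1)[0],key=cv2.contourArea);h=cv2.convexHull(cn);x,y,w,hh=cv2.boundingRect(cn);print(nm,x,y,w,hh)
    hp=np.array([onplane(c,*q[0],125)[:2] for q in h]);r=least_squares(lambda x:np.hypot(*(hp-x).T)-26,hp.mean(0),loss='soft_l1',f_scale=1);print(" collar",r.x,r.fun.round(1))
for n,(o,p) in {}.items(): pass
```

```text
((367.978515625, 212.16140747070312), (61.024566650390625, 11.09951114654541), 72.80146026611328)
mid [ 561.54922074 -209.24769739   78.        ] ends [358.95654 183.01346] [377.0005  241.30936]
[ 624.34612068 -187.34807096  102.        ] [ 496.53682066 -231.75590885   54.        ] [ 560.44147067 -209.55198991   78.        ] [127.80930002  44.40783789  48.        ] 143.5662677617959 0.33440476762778015
((191.75997924804688, 205.3199920654297), (11.200000762939453, 32.40000534057617), 36.869895935058594)
mid [ 563.41460131 -212.34070037   78.        ] ends [201.47998 192.35999] [182.03998 218.28   ]
cyl [-211.12079668   76.92604059    0.31739393    0.36584693] 1.6391359652542634 mid [ 563.99740717 -209.71458864   78.45741917] 138.35902461480686
rest base ((567.3171997070312, -214.34893798828125), (163.993408203125, 222.86175537109375), 88.3764419555664)
T ((216.1376953125, 224.2146759033203), (20.47528839111328, 20.824289321899414), 141.83070373535156) [543.83761913 133.49426316  30.        ] bbox (206, 214, 21, 21)
 circ [543.9578782  133.52294822] [1.3 0.6 1.1 1.3 1.2 1.6 1.6 1.9 1.2 0.9 1.2 1.  1.4 1.7 1.1 1.5]
S ((331.694580078125, 256.0683288574219), (19.824628829956055, 21.921953201293945), 100.15888977050781) [552.47861423 134.67279249  30.        ] bbox (322, 247, 21, 20)
 circ [557.41242755 136.09170853] [11.4 12.4  7.9  1.5 -0.5  0.7  1.2  1.4  2.3  1.4  1.5  1.3  0.3  6.4
 12.7]
T 130 217 18 21
 collar [536.40955576 278.95630893] [-3.6 -5.7 -7.6 -7.  -5.6 -3.9 -2.4 -0.3  0.6  0.7  0.  -0.4 -0.9]
S 395 219 26 31
 collar [542.88485148 282.25557268] [42.2 38.7 -0.7 -1.8 -1.3  0.4  1.5  2.6  2.6  2.5  0.6 -1.  -1.8 -2.2
 34.5 38.8]
```

Run:
```python
from h import *
T=load("top0.pkl");S=load("scene0.pkl")
print("peg tip S",onplane(S,334.6,227,110),"T",onplane(T,212.5,223,110))
print("knob top centre S", onplane(S,290+611/5-.4,210+53/5-.4,170),"T",onplane(T,110+130/5-.4,195+158/5-.4,170))
print("collar S", onplane(S,290+591/5-.4,210+142/5-.4,125),"T",onplane(T,110+154/5-.4,195+162/5-.4,125))
# plate corner screws
for c,pts in((T,[(624,52),(634,232),(108,88),(118,267)]),(S,[(140,153),(87,278),(663,280),(646,424)])):
    o=(110,195) if c is T else (290,210)
    q=np.array([onplane(c,o[0]+a/5-.4,o[1]+b/5-.4,16) for a,b in pts]);print(q[:,:2].round(1).tolist(),q.mean(0))
# predicted
for ce,yw in(((541,208.5),.0478),):
  for nm,p in(("seat",(0,-75,30)),("tip",(0,-75,110)),("collar",(0,75,125)),("knobtop",(0,75,170))):
    w=R.from_euler('z',yw).apply(p)+[*ce,0];print(nm,w,proj(T,w),proj(S,w))
```

```text
peg tip S [545.02057228 133.12698191 110.        ] T [543.35686553 132.26162762 110.        ]
knob top centre S [535.78094736 281.32943344 170.        ] T [537.55356032 281.281047   170.        ]
collar S [538.12052586 282.11696957 125.        ] T [537.4527888  283.10180863 125.        ]
[[588.4, 91.9], [504.4, 88.5], [576.6, 332.3], [493.3, 327.9]] [540.66727637 210.14627853  16.        ]
[[501.8, 85.1], [586.6, 89.2], [491.8, 325.0], [576.5, 330.6]] [539.17103737 207.46635855  16.        ]
seat [544.58363496 133.58566519  30.        ] [[216.09378876 223.89185746]] [[332.28768586 253.57868213]]
tip [544.58363496 133.58566519 110.        ] [[211.87676181 222.44319932]] [[334.86928348 226.9265765 ]]
collar [537.41636504 283.41433481 125.        ] [[140.25211464 227.02031704]] [[408.51883602 237.94354749]]
knobtop [537.41636504 283.41433481 170.        ] [[134.54771286 226.28969493]] [[412.75481767 220.98058788]]
```

```bash
cat > plan.py <<'E'
# usage: plan(target_pos, R_target, n): suggests n rows from the measured pose
from h import *
from station import read_state
def cur():
    s=read_state();return s,np.array(s["tool_pos"]),R.from_euler('xyz',s["ee_rot"])
def plan(pt,Rt,n,dec=3):
    s,p,Rc=cur();tot=(Rc.inv()*Rt).as_rotvec();pc=p.copy();Rk=Rc;rows=[]
    for i in range(n):
        d=Rk.inv().apply((np.array(pt)-pc)/(n-i))/200; w=(Rk.inv()*Rt).as_rotvec()/(n-i)/.1
        r=np.r_[d,w].round(dec);rows.append(r);pc=pc+Rk.apply(r[:3]*200);Rk=Rk*R.from_rotvec(r[3:]*.1)
    print("t",s["time_s"],"pos",p.round(1),"rpy",np.round(s["ee_rot"],3),"err",(np.array(pt)-p).round(1),tot.round(3))
    for i in range(0,n,5): print(",".join(",".join("%g"%x for x in r) for r in rows[i:i+5]))
def st():
    s=read_state();print("t",s["time_s"],"pos",np.round(s["tool_pos"],1),"rpy",np.round(s["ee_rot"],3),"q",np.round(s["q"],3),"F",np.round(s["ft_force"],1),"T",np.round(s["ft_torque"],2),"op",round(s["opening"],1))
def Rx(psi,lean): # tool down with yaw psi, then lean about tool y
    return R.from_euler('xyz',[np.pi,0,psi])*R.from_rotvec([0,lean,0])
E
python3 - <<'E'
from plan import *
plan([556,-211,195],Rx(np.pi+.325,.17),20)
E
```

```text
t 0.1 pos [185.6 622.4 230.2] rpy [-3.14  -0.     2.852] err [ 370.4 -833.4  -35.2] [ 0.05   0.164 -0.613]
-0.148,-0.173,0.009,0.025,0.082,-0.307,-0.143,-0.178,0.008,0.025,0.082,-0.307,-0.138,-0.182,0.008,0.025,0.082,-0.307,-0.132,-0.186,0.007,0.025,0.082,-0.307,-0.126,-0.19,0.006,0.025,0.082,-0.307
-0.12,-0.194,0.006,0.025,0.082,-0.307,-0.114,-0.197,0.005,0.025,0.082,-0.307,-0.108,-0.201,0.005,0.025,0.082,-0.307,-0.102,-0.204,0.005,0.025,0.082,-0.307,-0.096,-0.207,0.004,0.025,0.082,-0.306
-0.09,-0.21,0.004,0.025,0.082,-0.307,-0.083,-0.212,0.004,0.026,0.082,-0.306,-0.077,-0.215,0.004,0.025,0.082,-0.307,-0.07,-0.217,0.004,0.026,0.082,-0.306,-0.063,-0.219,0.004,0.025,0.082,-0.307
-0.057,-0.221,0.004,0.026,0.082,-0.306,-0.05,-0.223,0.004,0.025,0.082,-0.307,-0.043,-0.224,0.004,0.026,0.082,-0.306,-0.036,-0.225,0.004,0.025,0.082,-0.307,-0.03,-0.226,0.005,0.026,0.082,-0.306
```

```bash
python3 -m creep '[-0.15,-0.17,0,0,0,-0.3,-0.14,-0.18,0,0,0,-0.3,-0.14,-0.18,0,0,0,-0.3,-0.13,-0.19,0,0,0,-0.3,-0.13,-0.19,0,0,0,-0.3]' 70 30
python3 -m creep '[-0.12,-0.19,0,0,0,-0.3,-0.11,-0.2,0,0,0,-0.3,-0.11,-0.2,0,0,0,-0.3,-0.1,-0.2,0,0,0,-0.3,-0.1,-0.21,0,0,0,-0.3]'
python3 - <<'E'
from plan import *
st()
E
```

```text
time_s: 0.6
tool_pos: [278.9, 412.2, 230.7]
ee_rot: [-3.141, -0.0, 3.004]
ft_force: [0.5, 0.1, 0.1]
opening: 70.1
time_s: 1.1
tool_pos: [370.7, 204.2, 231.0]
ee_rot: [3.142, 0.0, -3.13]
ft_force: [1.0, -0.2, 0.4]
opening: 69.9
t 1.1 pos [370.7 204.2 231. ] rpy [ 3.142  0.    -3.13 ] q [ 0.377 -0.41   2.128  0.     1.424 -1.206] F [ 1.  -0.2  0.4] T [ 0.04 -0.06  0.  ] op 69.9
```

```bash
python3 -m creep '[-0.09,-0.21,0,0,0,-0.3,-0.08,-0.21,0,0,0,-0.3,-0.08,-0.21,0,0,0,-0.3,-0.07,-0.22,0,0,0,-0.3,-0.06,-0.22,0,0,0,-0.3]'
python3 -m creep '[-0.06,-0.22,0,0,0,-0.3,-0.05,-0.22,0,0,0,-0.3,-0.04,-0.22,0.02,0,0,-0.3,-0.03,-0.22,0.04,0,0,-0.3,-0.03,-0.2,0.06,0,0,-0.3]'
python3 - <<'E'
from plan import *
st()
plan([556,-211,170],Rx(np.pi+.325,.17),5)
E
```

```text
time_s: 1.6
tool_pos: [461.8, -4.3, 231.1]
ee_rot: [3.141, 0.0, -2.981]
ft_force: [0.6, 0.9, 0.6]
opening: 69.9
time_s: 2.1
tool_pos: [550.2, -206.7, 207.4]
ee_rot: [-3.141, 0.001, -2.831]
ft_force: [0.5, 1.0, 0.8]
opening: 70.2
t 2.1 pos [ 550.2 -206.7  207.4] rpy [-3.141e+00  1.000e-03 -2.831e+00] q [-0.451  0.003  1.818 -0.     1.32  -2.332] F [0.5 1.  0.8] T [ 0.01 -0.01  0.02] op 70.2
t 2.1 pos [ 550.2 -206.7  207.4] rpy [-3.141e+00  1.000e-03 -2.831e+00] err [  5.8  -4.3 -37.4] [ 0.     0.171 -0.015]
-0.004,-0.006,0.037,0.001,0.341,-0.029,-0.005,-0.006,0.037,0.001,0.342,-0.029,-0.007,-0.006,0.037,0.001,0.341,-0.029,-0.008,-0.006,0.037,0.001,0.342,-0.029,-0.01,-0.006,0.037,0.001,0.341,-0.029
```

```bash
python3 -m creep '[-0.004,-0.006,0.037,0,0.34,-0.03,-0.005,-0.006,0.037,0,0.34,-0.03,-0.007,-0.006,0.037,0,0.34,-0.03,-0.008,-0.006,0.037,0,0.34,-0.03,-0.01,-0.006,0.037,0,0.34,-0.03]'
python3 - <<'E'
from plan import *
from station import read_camera
st()
c=read_camera("top");d=read_camera("scene")
cv2.imwrite("pics/a1.png",np.hstack([cv2.resize(c["frame"][150:290,320:460],(400,400)),cv2.resize(d["frame"][120:260,120:260],(400,400))]))
plan([559,-211,59],Rx(np.pi+.325,.17),5)
E
```

```text
time_s: 2.6
tool_pos: [555.7, -207.7, 169.6]
ee_rot: [3.14, -0.172, -2.815]
ft_force: [-0.1, 0.3, 1.3]
opening: 70.0
t 2.6 pos [ 555.7 -207.7  169.6] rpy [ 3.14  -0.172 -2.815] q [-0.396  0.13   1.756 -0.115  1.387 -2.265] F [-0.1  0.3  1.3] T [-0.   -0.07  0.  ] op 70.0
t 2.7 pos [ 555.4 -207.4  168.1] rpy [ 3.138 -0.173 -2.814] err [   3.6   -3.6 -109.1] [ 0.003 -0.003  0.003]
-0.021,-0.005,0.107,0.005,-0.006,0.005,-0.021,-0.005,0.107,0.006,-0.006,0.005,-0.021,-0.005,0.107,0.005,-0.006,0.005,-0.021,-0.004,0.107,0.006,-0.006,0.006,-0.02,-0.005,0.108,0.005,-0.006,0.005
```

View pics/a1.png

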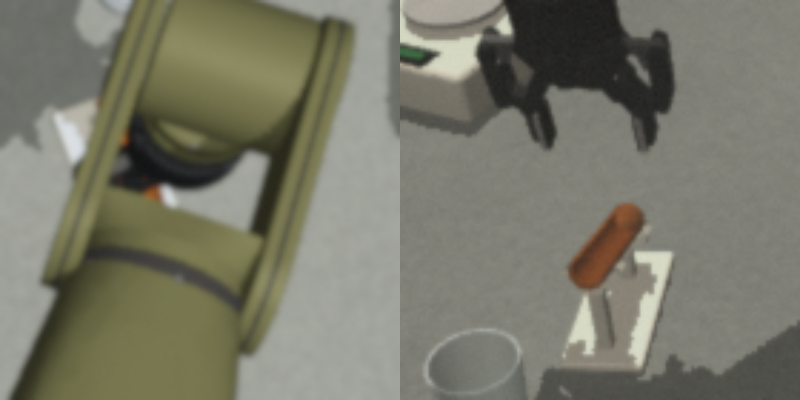

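The scene view (right half) shows the open fingers, tips at (545,150) and (645,150), lined up above the tube at (605,245), which hasn't moved. I'll go down now.

```bash
python3 -m creep '[-0.02,-0.005,0.107,0,0,0,-0.02,-0.005,0.107,0,0,0,-0.02,-0.005,0.107,0,0,0,-0.02,-0.005,0.107,0,0,0,-0.02,-0.005,0.107,0,0,0]'
python3 - <<'E'
from plan import *
from station import read_camera
st()
d=read_camera("scene")
cv2.imwrite("pics/a2.png",cv2.resize(d["frame"][120:260,120:260],(560,560)))
plan([559,-211,59],Rx(np.pi+.325,.17),5)
E
```

```text
time_s: 3.2
tool_pos: [558.8, -212.6, 60.8]
ee_rot: [3.141, -0.169, -2.816]
ft_force: [-0.4, 0.8, -0.1]
opening: 70.1
t 3.2 pos [ 558.8 -212.6   60.8] rpy [ 3.141 -0.169 -2.816] q [-0.402  0.253  1.814 -0.12   1.205 -2.248] F [-0.4  0.8 -0.1] T [ 0.02 -0.05  0.02] op 70.1
t 3.25 pos [ 556.4 -211.7   56.6] rpy [ 3.137 -0.174 -2.815] err [2.6 0.7 2.4] [ 0.005 -0.004  0.001]
-0.002,-0,-0.003,0.01,-0.008,0.003,-0.002,-0,-0.003,0.01,-0.008,0.003,-0.002,-0,-0.003,0.009,-0.008,0.002,-0.003,-0.001,-0.003,0.01,-0.008,0.003,-0.002,-0,-0.002,0.009,-0.009,0.002
```

View pics/a2.png

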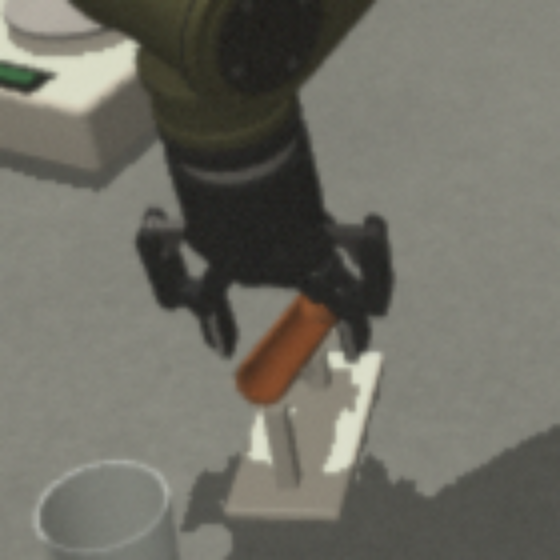

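The fingers straddle the tube around (290,340), so I'll close them.

```bash
python3 -m creep '[0,0,0,0,0,0,0,0,0,0,0,0,0,0,0,0,0,0,0,0,0,0,0,0,0,0,0,0,0,0]' 15 35
python3 -m creep '[0,0,0,0,0,0,0,0,0,0,0,0,0,0,0,0,0,0,0,0,0,0,0,0,0,0,0,0,0,0]'
python3 - <<'E'
from plan import *
st()
E
```

```text
time_s: 3.75
tool_pos: [558.9, -210.7, 63.4]
ee_rot: [3.137, -0.169, -2.816]
ft_force: [-3.4, 9.2, 6.2]
opening: 28.2
time_s: 4.25
tool_pos: [558.9, -210.7, 63.4]
ee_rot: [3.137, -0.169, -2.816]
ft_force: [-3.1, 8.9, 6.4]
opening: 28.0
t 4.25 pos [ 558.9 -210.7   63.4] rpy [ 3.137 -0.169 -2.816] q [-0.4    0.249  1.813 -0.116  1.212 -2.249] F [-3.1  8.9  6.4] T [ 1.35  0.62 -0.08] op 28.0
```

```bash
python3 -m creep '[0.005,0,-0.03,0,0,0,0.01,0,-0.06,0,0,0,0.02,0,-0.12,0,0,0,0.025,0,-0.15,0,0,0,0.025,0,-0.15,0,0,0]'
python3 -m creep '[0.025,0,-0.15,0,0,0,0.025,0,-0.15,0,0,0,0.025,0,-0.15,0,0,0,0.01,0,-0.08,0,0,0,0,0,0,0,0,0]'
python3 - <<'E'
from plan import *
from station import read_camera
st()
d=read_camera("scene")
cv2.imwrite("pics/a3.png",cv2.resize(d["frame"][80:220,120:260],(560,560)))
E
```

```text
time_s: 4.75
tool_pos: [559.3, -213.2, 167.0]
ee_rot: [-3.142, -0.169, -2.817]
ft_force: [1.2, -0.2, -0.2]
opening: 28.2
time_s: 5.25
tool_pos: [561.7, -213.3, 276.3]
ee_rot: [-3.138, -0.164, -2.817]
ft_force: [-0.5, -0.0, -0.2]
opening: 28.0
t 5.25 pos [ 561.7 -213.3  276.3] rpy [-3.138 -0.164 -2.817] q [-0.401  0.071  1.638 -0.112  1.554 -2.288] F [-0.5 -0.  -0.2] T [ 0.03 -0.05 -0.  ] op 28.0
```

View pics/a3.png

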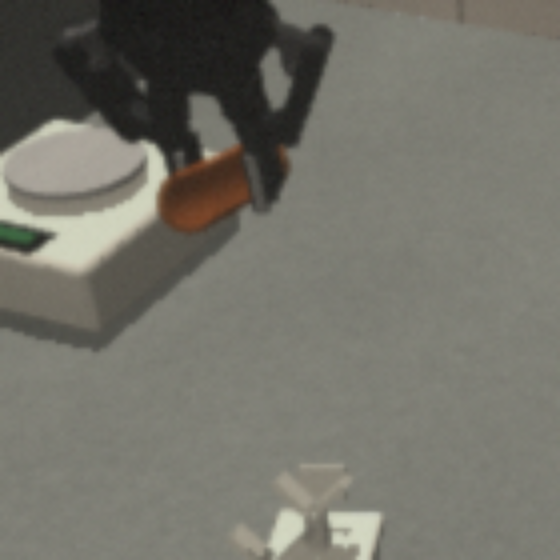

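```bash
cat >> plan.py <<'E'
VT=Rx(np.pi+.325,.17).inv().apply(np.array([562,-209.7,78])-np.array([558.9,-210.7,63.4]))
def tcp_for(mid,Rt): return np.array(mid)-Rt.apply(VT)
E
python3 - <<'E'
from plan import *
Rt=Rx(np.pi+.15,.165-1.222)
print(VT,tcp_for([544.3,133.2,260],Rt))
plan(tcp_for([544.3,133.2,260],Rt),Rt,15)
E
```

```text
[ -0.74001295  -0.04220651 -14.94056891] [556.79948126 135.13179765 252.0124393 ]
t 5.3 pos [ 560.8 -212.9  273.4] rpy [-3.141 -0.168 -2.817] err [ -4.  348.  -21.4] [ 0.079 -1.221  0.169]
-0.036,0.11,0.001,0.053,-0.814,0.112,-0.035,0.111,0.003,0.053,-0.814,0.112,-0.033,0.111,0.006,0.053,-0.814,0.113,-0.032,0.112,0.008,0.053,-0.814,0.113,-0.03,0.112,0.009,0.053,-0.814,0.112
-0.028,0.112,0.011,0.053,-0.814,0.113,-0.025,0.113,0.013,0.053,-0.814,0.112,-0.023,0.113,0.014,0.053,-0.814,0.113,-0.021,0.113,0.015,0.053,-0.814,0.112,-0.018,0.114,0.016,0.053,-0.814,0.113
-0.015,0.114,0.017,0.053,-0.814,0.113,-0.013,0.114,0.018,0.053,-0.814,0.112,-0.01,0.114,0.018,0.052,-0.815,0.113,-0.007,0.115,0.018,0.053,-0.814,0.112,-0.004,0.115,0.018,0.052,-0.815,0.113
```

```bash
python3 -m creep '[-0.036,0.11,0,0.05,-0.8,0.11,-0.035,0.11,0,0.05,-0.8,0.11,-0.033,0.11,0,0.05,-0.8,0.11,-0.032,0.11,0,0.05,-0.8,0.11,-0.03,0.11,0,0.05,-0.8,0.11]'
python3 -m creep '[-0.03,0.11,0.01,0.05,-0.8,0.11,-0.025,0.11,0.01,0.05,-0.8,0.11,-0.023,0.11,0.01,0.05,-0.8,0.11,-0.021,0.11,0.01,0.05,-0.8,0.11,-0.018,0.11,0.01,0.05,-0.8,0.11]'
python3 - <<'E'
from plan import *
st()
Rt=Rx(np.pi+.15,.165-1.222)
plan(tcp_for([544.3,133.2,260],Rt),Rt,5)
E
```

```text
time_s: 5.8
tool_pos: [557.8, -96.6, 267.3]
ee_rot: [-3.121, 0.23, -2.868]
ft_force: [-0.1, -0.2, -0.6]
opening: 28.0
time_s: 6.3
tool_pos: [555.6, 16.0, 263.8]
ee_rot: [-3.117, 0.631, -2.918]
ft_force: [0.8, 0.6, -0.5]
opening: 28.2
t 6.3 pos [555.6  16.  263.8] rpy [-3.117  0.631 -2.918] q [-0.17  -0.474  2.205  0.279  0.828 -2.084] F [ 0.8  0.6 -0.5] T [-0.03  0.33  0.02] op 28.2
t 6.3 pos [555.6  16.  263.8] rpy [-3.117  0.631 -2.918] err [  1.2 119.1 -11.8] [ 0.031 -0.425  0.054]
-0.015,0.117,0.023,0.062,-0.85,0.109,-0.012,0.117,0.023,0.062,-0.85,0.109,-0.009,0.117,0.024,0.062,-0.85,0.108,-0.006,0.117,0.023,0.062,-0.849,0.109,-0.002,0.117,0.023,0.062,-0.85,0.109
```

```bash
python3 -m creep '[-0.015,0.117,0.02,0.06,-0.85,0.11,-0.012,0.117,0.02,0.06,-0.85,0.11,-0.009,0.117,0.02,0.06,-0.85,0.11,-0.006,0.117,0.02,0.06,-0.85,0.11,-0.002,0.117,0.02,0.06,-0.85,0.11]'
python3 - <<'E'
from plan import *
from station import read_camera
st()
for n in("scene","top"):
    c=read_camera(n);pickle.dump(c,open(f"{n}4.pkl","wb"));cv2.imwrite(f"pics/{n}4.png",c["frame"])
E
```

```text
time_s: 6.8
tool_pos: [542.1, 129.6, 263.9]
ee_rot: [3.136, 1.024, -2.991]
ft_force: [8.6, -0.9, 9.6]
opening: 28.1
t 6.8 pos [542.1 129.6 263.9] rpy [ 3.136  1.024 -2.991] q [ 0.124 -0.637  2.435  0.09   0.32  -1.67 ] F [ 8.6 -0.9  9.6] T [-0.01 -0.26 -0.07] op 28.1
```

View pics/scene4.png

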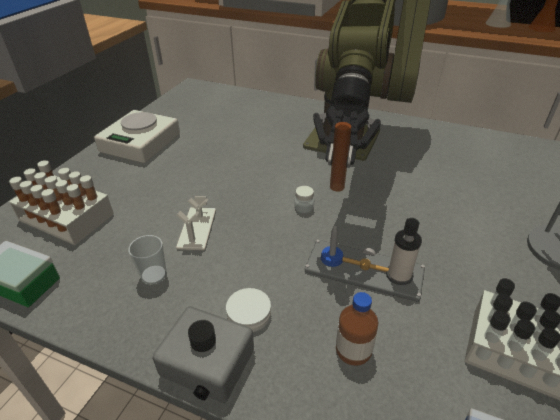

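View pics/top4.png

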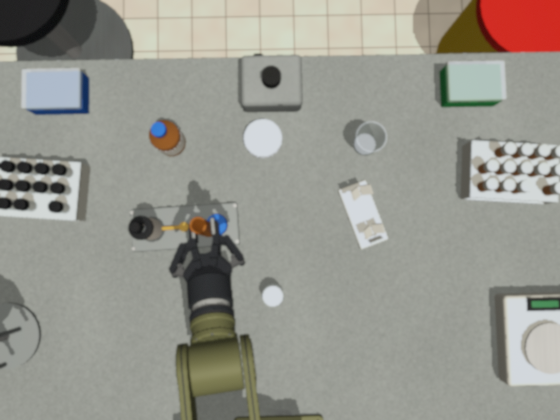

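The arm stopped at joint 5's limit (0.32), so I can't pitch further in the arm's plane. The tube is held, nearly mouth down, at scene (340,158). I'll swing the tool azimuth to the left, using joint 4, which gives joint 5 more room.

Run:
```python
from plan import *
st()
Rt=Rx(np.pi+.8,-1.03)
plan(tcp_for([535,128,268],Rt),Rt,10)
```

```text
t 6.9 pos [542.  130.7 266.7] rpy [ 3.138  1.028 -2.986] q [ 0.126 -0.64   2.434  0.093  0.322 -1.674] F [-0.1  0.2 -0.1] T [-0.07  0.42 -0.06] op 27.8
t 6.9 pos [542.  130.7 266.7] rpy [ 3.138  1.028 -2.986] err [ 1.6  6.3 -7.1] [-0.548 -0.002 -0.332]
0.002,0.003,0.003,-0.548,-0.002,-0.332,0.002,0.003,0.003,-0.548,-0.002,-0.332,0.002,0.003,0.003,-0.549,-0.002,-0.332,0.002,0.003,0.003,-0.548,-0.002,-0.332,0.002,0.002,0.004,-0.549,-0.002,-0.332
0.002,0.002,0.004,-0.548,-0.002,-0.332,0.002,0.002,0.004,-0.549,-0.001,-0.332,0.002,0.002,0.004,-0.548,-0.002,-0.332,0.002,0.002,0.004,-0.549,-0.001,-0.333,0.002,0.003,0.004,-0.548,-0.002,-0.332
```

```bash
python3 -m creep '[0,0,0,-0.55,0,-0.33,0,0,0,-0.55,0,-0.33,0,0,0,-0.55,0,-0.33,0,0,0,-0.55,0,-0.33,0,0,0,-0.55,0,-0.33]'
python3 - <<'E'
from plan import *
st()
E
python3 -m creep '[0,0,0,-0.55,0,-0.33,0,0,0,-0.55,0,-0.33,0,0,0,-0.55,0,-0.33,0,0,0,-0.55,0,-0.33,0,0,0,-0.55,0,-0.33]'
python3 - <<'E'
from plan import *
st()
Rt=Rx(np.pi+.8,.165-1.222)
plan(tcp_for([544.3,133.2,250],Rt),Rt,5)
E
```

```text
time_s: 7.4
tool_pos: [544.1, 127.6, 268.5]
ee_rot: [3.137, 1.026, -2.708]
ft_force: [0.3, -0.1, -0.7]
opening: 27.7
t 7.4 pos [544.1 127.6 268.5] rpy [ 3.137  1.026 -2.708] q [-0.079 -0.61   2.414  0.905  0.569 -2.675] F [ 0.3 -0.1 -0.7] T [-0.19  0.42  0.01] op 27.7
time_s: 7.9
tool_pos: [532.7, 146.9, 291.4]
ee_rot: [3.106, 0.986, -2.45]
ft_force: [-0.1, -0.2, -0.9]
opening: 28.6
t 7.9 pos [532.7 146.9 291.4] rpy [ 3.106  0.986 -2.45 ] q [-0.168 -0.541  2.319  0.986  0.903 -2.909] F [-0.1 -0.2 -0.9] T [-0.32  0.32  0.04] op 28.6
t 7.9 pos [532.7 146.9 291.4] rpy [ 3.106  0.986 -2.45 ] err [ 20.3  -4.6 -49.4] [-0.057 -0.07  -0.058]
0.034,-0.018,0.037,-0.113,-0.14,-0.116,0.035,-0.018,0.037,-0.113,-0.14,-0.115,0.036,-0.018,0.036,-0.113,-0.14,-0.116,0.036,-0.018,0.035,-0.113,-0.14,-0.115,0.037,-0.017,0.034,-0.113,-0.14,-0.116
```

Joint 6 now limits this side, with q6 at -2.909. I'll fit the arm's kinematics from the logged states and choose an azimuth that can be reached all the way down.

```bash
cat > kin.py <<'E'
import numpy as np
from scipy.spatial.transform import Rotation as R
from scipy.optimize import least_squares
D=[([185.54,622.32,230.04],[-3.139,0,2.852],[1.1984,.1245,1.6517,0,1.3675,-.0826]),
([370.7,204.2,231.],[3.142,0,-3.13],[.377,-.41,2.128,0,1.424,-1.206]),
([550.2,-206.7,207.4],[-3.141,.001,-2.831],[-.451,.003,1.818,0,1.32,-2.332]),
([555.7,-207.7,169.6],[3.14,-.172,-2.815],[-.396,.13,1.756,-.115,1.387,-2.265]),
([558.8,-212.6,60.8],[3.141,-.169,-2.816],[-.402,.253,1.814,-.12,1.205,-2.248]),
([561.7,-213.3,276.3],[-3.138,-.164,-2.817],[-.401,.071,1.638,-.112,1.554,-2.288]),
([555.6,16.,263.8],[-3.117,.631,-2.918],[-.17,-.474,2.205,.279,.828,-2.084]),
([542.,130.7,266.7],[3.138,1.028,-2.986],[.126,-.64,2.434,.093,.322,-1.674]),
([544.1,127.6,268.5],[3.137,1.026,-2.708],[-.079,-.61,2.414,.905,.569,-2.675]),
([532.7,146.9,291.4],[3.106,.986,-2.45],[-.168,-.541,2.319,.986,.903,-2.909])]
E=lambda a,x:R.from_euler(a,x)
def fk(q,k):
    h,r0,L1,a,L2,d,e,f,Lt,c=k
    r=E('z',q[0]);p=r.apply([r0,d,h]);r=r*E('y',q[1]);p=p+r.apply([0,0,L1]);r=r*E('y',q[2]);p=p+r.apply([a,0,L2])
    r=r*E('z',q[3])*E('y',q[4]);p=p+r.apply([e,f,Lt]);return p,r*E('z',q[5]+c)
def res(k):
    o=[]
    for p,e,q in D:
        P,Q=fk(q,k);o+=list(P-p)+list((Q.inv()*E('xyz',e)).as_rotvec()*300)
    return np.array(o)
best=None
for c in(np.pi/2,-np.pi/2):
    s=least_squares(res,[300,0,350,0,350,0,0,53,200,c],loss='soft_l1',f_scale=3)
    if best is None or s.cost<best.cost:best=s
K=best.x
LO=np.array([-2.61,-1.02,.03,-1.35,.32,-2.91]);HI=np.array([2.61,2.33,2.71,4.49,2.68,2.91])
def ik(p,Rt,q0,m=.03):
    s=least_squares(lambda q:np.r_[(fk(q,K)[0]-p)/10,(fk(q,K)[1].inv()*Rt).as_rotvec()*10],np.clip(q0,LO+m+.01,HI-m-.01),bounds=(LO+m,HI-m));return s.x,np.abs(s.fun).max()
if __name__=="__main__":
    print(K.round(2),best.cost);print(np.abs(best.fun.reshape(-1,6)).max(1).round(1))
E
python3 kin.py
cat > scan.py <<'E'
from kin import *
from plan import Rx,tcp_for
for b in np.arange(-1.6,.8,.15):
    for z in(240,110):
        Rt=Rx(np.pi+b,-1.057);p=tcp_for([544,133,z],Rt);bb=None
        for q0 in([.1,-.4,2.2,.1,.5,-1.6],[.3,-.4,2.2,-.9,.7,-1],[-.1,-.4,2.2,.9,.7,-2.5],[.4,0,2,-1.2,1.2,-.5],[.3,.2,2,1.6,.6,-2.5],[.3,-.4,2.2,2.5,.7,2],[.3,-.4,2.2,2.2,1.,1]):
            q,e=ik(p,Rt,q0)
            if bb is None or e<bb[1]:bb=(q,e)
        print(round(b,2),z,bb[0].round(2),round(bb[1],3))
E
python3 scan.py
```

```text
[ 2.2293e+02  3.1000e-01  4.5218e+02  4.2010e+01  6.1259e+02  5.3620e+01
 -1.6000e-01  4.0000e-02  2.7545e+02  1.5700e+00] 0.6335213229845775
[0.1 0.3 0.2 0.4 0.3 0.3 0.3 0.3 0.2 0.1]
-1.6 240 [ 0.5   0.26  1.74 -0.87  1.77  0.64] 0.0
-1.6 110 [ 0.5   0.43  1.78 -0.85  1.63  0.8 ] 0.0
-1.45 240 [ 0.52  0.2   1.81 -0.94  1.67  0.58] 0.0
-1.45 110 [ 0.52  0.38  1.85 -0.93  1.54  0.75] 0.0
-1.3 240 [ 0.54  0.14  1.88 -1.    1.57  0.52] 0.0
-1.3 110 [ 0.54  0.32  1.92 -1.01  1.44  0.71] 0.0
-1.15 240 [ 0.55  0.07  1.96 -1.05  1.46  0.46] 0.0
-1.15 110 [ 0.55  0.26  2.   -1.09  1.34  0.67] 0.0
-1.0 240 [ 0.55 -0.01  2.03 -1.11  1.34  0.4 ] 0.0
-1.0 110 [ 0.55  0.2   2.08 -1.17  1.24  0.63] 0.0
-0.85 240 [ 0.55 -0.08  2.11 -1.16  1.21  0.33] 0.0
-0.85 110 [ 0.55  0.13  2.15 -1.26  1.12  0.6 ] 0.0
-0.7 240 [ 0.53 -0.17  2.18 -1.2   1.08  0.26] 0.0
-0.7 110 [ 0.53  0.06  2.22 -1.32  1.    0.54] 0.234
-0.55 240 [ 0.5  -0.25  2.25 -1.23  0.93  0.18] 0.0
-0.55 110 [ 0.49 -0.02  2.27 -1.32  0.86  0.41] 0.79
-0.4 240 [ 0.45 -0.33  2.31 -1.24  0.76  0.07] 0.0
-0.4 110 [ 0.43 -0.07  2.42  4.46  0.7   0.74] 0.793
-0.25 240 [ 0.39 -0.41  2.37 -1.22  0.58 -0.07] 0.0
-0.25 110 [ 0.38 -0.14  2.44  4.46  0.55  0.62] 0.239
-0.1 240 [ 0.3  -0.48  2.41 -1.1   0.39 -0.3 ] 0.0
-0.1 110 [ 0.3  -0.2   2.48  4.31  0.38  0.63] 0.0
0.05 240 [ 0.26 -0.5   2.4  -0.8   0.35 -0.68] 0.706
0.05 110 [ 0.25 -0.21  2.52  3.83  0.35  1.  ] 0.602
0.2 240 [ 0.05 -0.54  2.42  0.62  0.35 -2.25] 0.728
0.2 110 [ 0.07 -0.23  2.55  2.68  0.35  1.96] 0.846
0.35 240 [ 0.   -0.54  2.45  0.99  0.36 -2.71] 0.0
0.35 110 [-0.   -0.25  2.52  2.02  0.35  2.49] 0.077
0.5 240 [-0.07 -0.51  2.42  1.07  0.54 -2.88] 0.284
0.5 110 [-0.09 -0.23  2.5   1.76  0.51  2.61] 0.0
0.65 240 [-0.1  -0.47  2.37  1.    0.68 -2.88] 0.915
0.65 110 [-0.16 -0.18  2.46  1.6   0.68  2.63] 0.0
0.8 240 [-0.24 -0.36  2.36  1.31  0.94  2.88] 0.611
0.8 110 [-0.22 -0.11  2.4   1.48  0.84  2.61] 0.0
```

```bash
cat > path.py <<'E'
from kin import *
from plan import Rx,tcp_for,cur
s,p,Rc=cur();q=np.array(s["q"]);b0=.69
def seq(W,q,n=10):
    (mA,bA,lA)=W[0]
    for mB,bB,lB in W[1:]:
        for t in np.linspace(0,1,n+1)[1:]:
            Rt=Rx(np.pi+bA+(bB-bA)*t,lA+(lB-lA)*t);m=np.array(mA)+(np.array(mB)-mA)*t
            qn,e=ik(tcp_for(m,Rt),Rt,q);print(np.round(m),round(bA+(bB-bA)*t,2),round(lA+(lB-lA)*t,2),qn.round(2),round(e,3),np.abs(qn-q).max().round(2)) if n<11 else 0;q=qn
        mA,bA,lA=mB,bB,lB
    return q
if __name__=="__main__":
    m0=[525,140,300]
    q=seq([(m0,.69,-.986),([535,130,290],.0,-.6),([544,133,290],-.85,-.8),([544,133,250],-.9,-1.057),([544,133,100],-.9,-1.057)],q,5)
    print(q)
E
python3 path.py; sed -i 's/(544,133,z)/(544,133,z)/' scan.py
python3 - <<'E'
from kin import *
from plan import Rx,tcp_for
for b in(-.75,-.8,-.85,-.9,-.95,-1):
    Rt=Rx(np.pi+b,-1.057);print(b,*[ (x[0].round(2),round(x[1],3)) for x in [ik(tcp_for([544,133,z],Rt),Rt,[.55,.1,2.1,-1.2,1.2,.6]) for z in (100,)]])
E
```

```text
[527. 138. 298.] 0.55 -0.91 [-0.07 -0.58  2.32  0.74  0.74 -2.58] 0.0 0.33
[529. 136. 296.] 0.41 -0.83 [ 0.01 -0.58  2.3   0.47  0.69 -2.22] 0.0 0.36
[531. 134. 294.] 0.28 -0.75 [ 0.09 -0.55  2.26  0.2   0.7  -1.86] 0.0 0.36
[533. 132. 292.] 0.14 -0.68 [ 0.15 -0.51  2.21 -0.01  0.76 -1.56] 0.0 0.31
[535. 130. 290.] 0.0 -0.6 [ 0.19 -0.45  2.16 -0.14  0.85 -1.32] 0.0 0.24
[537. 131. 290.] -0.17 -0.64 [ 0.26 -0.43  2.16 -0.34  0.85 -0.99] 0.0 0.32
[539. 131. 290.] -0.34 -0.68 [ 0.33 -0.39  2.14 -0.52  0.9  -0.68] 0.0 0.31
[540. 132. 290.] -0.51 -0.72 [ 0.38 -0.34  2.11 -0.67  0.98 -0.41] 0.0 0.28
[542. 132. 290.] -0.68 -0.76 [ 0.43 -0.27  2.07 -0.77  1.09 -0.17] 0.0 0.23
[544. 133. 290.] -0.85 -0.8 [ 0.47 -0.19  2.01 -0.84  1.21  0.02] 0.0 0.19
[544. 133. 282.] -0.86 -0.85 [ 0.49 -0.17  2.03 -0.9   1.22  0.08] 0.0 0.07
[544. 133. 274.] -0.87 -0.9 [ 0.51 -0.15  2.04 -0.96  1.22  0.15] 0.0 0.06
[544. 133. 266.] -0.88 -0.95 [ 0.52 -0.13  2.06 -1.02  1.23  0.21] 0.0 0.06
[544. 133. 258.] -0.89 -1.01 [ 0.54 -0.1   2.07 -1.08  1.25  0.27] 0.0 0.06
[544. 133. 250.] -0.9 -1.06 [ 0.55 -0.07  2.0
[... 224 characters left out ...]
12 -1.19  1.19  0.51] 0.0 0.06
[544. 133. 130.] -0.9 -1.06 [ 0.55  0.12  2.13 -1.22  1.17  0.57] 0.0 0.06
[544. 133. 100.] -0.9 -1.06 [ 0.55  0.17  2.13 -1.24  1.15  0.63] 0.0 0.06
[ 0.55184037  0.17375596  2.129321   -1.24058412  1.15332461  0.63051437]
-0.75 (array([ 0.54,  0.11,  2.2 , -1.32,  1.03,  0.59]), np.float64(0.11))
-0.8 (array([ 0.54,  0.13,  2.18, -1.3 ,  1.07,  0.61]), np.float64(0.0))
-0.85 (array([ 0.55,  0.15,  2.15, -1.27,  1.11,  0.62]), np.float64(0.0))
-0.9 (array([ 0.55,  0.17,  2.13, -1.24,  1.15,  0.63]), np.float64(0.0))
-0.95 (array([ 0.55,  0.2 ,  2.1 , -1.21,  1.19,  0.64]), np.float64(0.0))
-1 (array([ 0.55,  0.22,  2.08, -1.18,  1.23,  0.65]), np.float64(0.0))
```

Run:
```python
from plan import *
Rt=Rx(np.pi+0,-.6)
plan(tcp_for([535,130,290],Rt),Rt,10)
```

```text
t 7.9 pos [532.7 146.9 291.4] rpy [ 3.106  0.986 -2.45 ] err [ 10.1 -16.9 -14.1] [0.531 0.362 0.496]
0.007,-0.01,0.002,0.531,0.362,0.496,0.006,-0.01,0.003,0.53,0.362,0.496,0.006,-0.01,0.004,0.531,0.362,0.496,0.005,-0.01,0.005,0.53,0.362,0.496,0.004,-0.01,0.005,0.531,0.362,0.495
0.003,-0.01,0.006,0.53,0.362,0.496,0.003,-0.01,0.006,0.531,0.362,0.495,0.002,-0.01,0.007,0.53,0.362,0.496,0.001,-0.009,0.008,0.531,0.362,0.495,0.001,-0.009,0.008,0.53,0.362,0.496
```

```bash
python3 -m creep '[0.006,-0.01,0.004,0.53,0.36,0.5,0.006,-0.01,0.004,0.53,0.36,0.5,0.006,-0.01,0.004,0.53,0.36,0.5,0.005,-0.01,0.005,0.53,0.36,0.5,0.004,-0.01,0.005,0.53,0.36,0.5]'
python3 -m creep '[0.003,-0.01,0.006,0.53,0.36,0.5,0.003,-0.01,0.006,0.53,0.36,0.5,0.002,-0.01,0.007,0.53,0.36,0.5,0.001,-0.01,0.008,0.53,0.36,0.5,0,-0.01,0.008,0.53,0.36,0.5]'
python3 - <<'E'
from plan import *
st()
Rt=Rx(np.pi-.87,-.8)
plan(tcp_for([544,133,290],Rt),Rt,10)
E
```

```text
time_s: 8.4
tool_pos: [538.2, 139.0, 284.1]
ee_rot: [3.076, 0.791, -2.833]
ft_force: [-0.3, -0.8, -1.0]
opening: 28.1
time_s: 8.9
tool_pos: [543.3, 130.4, 277.0]
ee_rot: [3.139, 0.6, 3.135]
ft_force: [0.9, -0.1, -1.1]
opening: 28.0
t 8.9 pos [543.3 130.4 277. ] rpy [3.139 0.6   3.135] q [ 0.194 -0.447  2.157 -0.147  0.847 -1.307] F [ 0.9 -0.1 -1.1] T [-0.01  0.31 -0.02] op 28.0
t 8.9 pos [543.3 130.4 277. ] rpy [3.139 0.6   3.135] err [ 7.3 -5.1  2. ] [ 0.56  -0.188  0.661]
-0.004,-0.003,0.001,0.56,-0.188,0.661,-0.004,-0.002,0.001,0.56,-0.189,0.661,-0.004,-0.002,0.002,0.559,-0.188,0.661,-0.004,-0.002,0.002,0.56,-0.189,0.661,-0.004,-0.001,0.002,0.559,-0.188,0.661
-0.004,-0.001,0.002,0.56,-0.189,0.661,-0.004,-0,0.002,0.559,-0.188,0.661,-0.004,-0,0.002,0.56,-0.189,0.661,-0.003,0,0.002,0.559,-0.188,0.661,-0.004,0.001,0.003,0.56,-0.189,0.661
```

```bash
python3 -m creep '[-0.004,-0.003,0,0.56,-0.19,0.66,-0.004,-0.002,0,0.56,-0.19,0.66,-0.004,-0.002,0,0.56,-0.19,0.66,-0.004,-0.002,0.002,0.56,-0.19,0.66,-0.004,0,0.002,0.56,-0.19,0.66]'
python3 -m creep '[-0.004,0,0.002,0.56,-0.19,0.66,-0.004,0,0.002,0.56,-0.19,0.66,-0.004,0,0.002,0.56,-0.19,0.66,-0.004,0,0.002,0.56,-0.19,0.66,-0.004,0,0.002,0.56,-0.19,0.66]'
python3 - <<'E'
from plan import *
st()
Rt=Rx(np.pi-.87,.165-1.222)
plan(tcp_for([544,133,260],Rt),Rt,5)
E
```

```text
time_s: 9.4
tool_pos: [546.7, 127.9, 278.8]
ee_rot: [-3.115, 0.702, 2.721]
ft_force: [0.3, 0.7, -0.5]
opening: 27.7
time_s: 9.9
tool_pos: [550.2, 125.6, 279.8]
ee_rot: [3.141, 0.802, 2.271]
ft_force: [0.6, -0.2, -0.9]
opening: 28.4
t 9.9 pos [550.2 125.6 279.8] rpy [3.141 0.802 2.271] q [ 0.474 -0.177  2.006 -0.837  1.231  0.034] F [ 0.6 -0.2 -0.9] T [0.32 0.28 0.04] op 28.4
t 9.9 pos [550.2 125.6 279.8] rpy [3.141 0.802 2.271] err [  2.   -2.2 -27.8] [ 0.    -0.255 -0.   ]
0.018,0,0.021,0.001,-0.51,-0,0.019,0,0.021,0.001,-0.51,-0.001,0.02,0,0.02,0,-0.51,-0,0.021,0,0.018,0.001,-0.51,-0.001,0.021,0.001,0.018,0,-0.51,0
```

```bash
python3 -m creep '[0.018,0,0.02,0,-0.51,0,0.02,0,0.02,0,-0.51,0,0.02,0,0.02,0,-0.51,0,0.02,0,0.02,0,-0.51,0,0.02,0,0.02,0,-0.51,0]'
python3 -m creep '[0,0,0,0,0,0,0,0,0,0,0,0,0,0,0,0,0,0,0,0,0,0,0,0,0,0,0,0,0,0]'
python3 - <<'E'
from plan import *
from station import read_camera
st()
C={}
for n in("scene","top"):
    c=read_camera(n);C[n]=c;pickle.dump(c,open(f"{n}5.pkl","wb"))
cv2.imwrite("pics/c5.png",np.hstack([cv2.resize(C["scene"]["frame"][80:280,260:460],(400,400)),cv2.resize(C["top"]["frame"][150:350,100:300],(400,400))]))
E
```

```text
time_s: 10.4
tool_pos: [552.6, 122.6, 251.9]
ee_rot: [-3.141, 1.058, 2.275]
ft_force: [-0.9, 0.2, -1.2]
opening: 28.0
time_s: 10.9
tool_pos: [553.2, 123.3, 255.0]
ee_rot: [3.132, 1.058, 2.266]
ft_force: [0.5, -0.1, -1.2]
opening: 28.0
t 10.9 pos [553.2 123.3 255. ] rpy [3.132 1.058 2.266] q [ 0.549 -0.104  2.084 -1.14   1.244  0.302] F [ 0.5 -0.1 -1.2] T [0.33 0.31 0.09] op 28.0
```

View pics/c5.png

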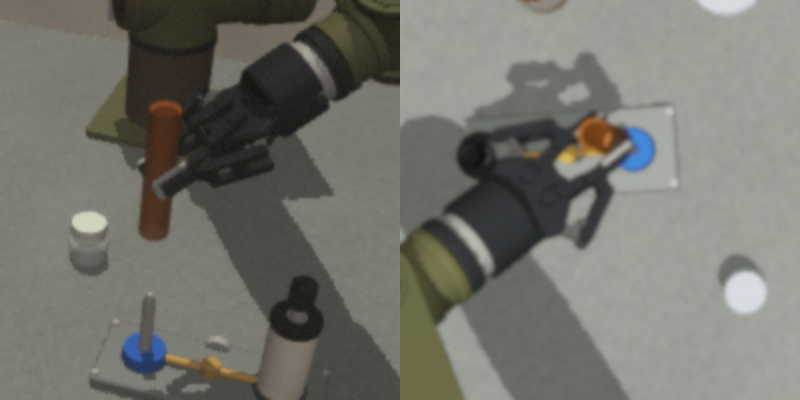

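```bash
cat > tubefit.py <<'E'
from h import *
from scipy.optimize import least_squares
def amber(c,box):
    H=hsv(c);m=((H[...,0]<16)&(H[...,1]>120)&(H[...,2]>30)).astype(np.uint8);b=np.zeros_like(m);b[box[1]:box[3],box[0]:box[2]]=1;m*=b
    n,l,s,_=cv2.connectedComponentsWithStats(m);k=1+np.argmax(s[1:,4]);return l==k
def midline(m,axis=0):
    out=[]
    for v in range(m.shape[0]):
        u=np.nonzero(m[v])[0]
        if len(u)>3: out.append((v,(u[0]+u[-1])/2,u[-1]-u[0]+1))
    return np.array(out)
def fit(S,box,guess):
    m=amber(S,box);P,u,v=cloud(S,m);P=P[np.linalg.norm(P[:,:2]-guess[:2],axis=1)<60]
    def f(x):
        d=np.array([x[2],x[3],1]);d/=np.linalg.norm(d);q=P-np.array([x[0],x[1],guess[2]]);return np.linalg.norm(q-np.outer(q@d,d),axis=1)-15
    r=least_squares(f,[guess[0],guess[1],0,0],loss='soft_l1',f_scale=2);return r.x,np.abs(r.fun).mean(),P,m
E
python3 - <<'E'
from tubefit import *
S=load("scene5.pkl");T=load("top5.pkl")
x,e,P,m=fit(S,(325,115,360,205),(544,133,260));print(x.round(3),e.round(2),P[:,2].min(),P[:,2].max(),m.sum())
L=midline(m);print(L[::4].tolist())
o,_=ray(S,280,210);print("cam",o)
# predicted midline of vertical tube at (544,133)
for z in(190,260,330): print(z,proj(S,[544,133,z]),proj(T,[544,133,z]))
cv2.imwrite("pics/c5b.png",np.hstack([cv2.resize(S["frame"][120:210,305:395],(400,400),interpolation=2),cv2.resize(T["frame"][190:250,170:230],(400,400),interpolation=2)]))
E
```

```text
[ 5.44852e+02  1.30723e+02 -1.00000e-03  1.00000e-02] 1.36 196.11325357031484 335.0494033272206 826
[[130.0, 341.5, 8.0], [134.0, 342.5, 16.0], [138.0, 342.5, 16.0], [142.0, 342.0, 17.0], [146.0, 341.5, 16.0], [150.0, 341.0, 15.0], [154.0, 341.5, 14.0], [158.0, 340.5, 14.0], [162.0, 339.5, 14.0], [166.0, 336.0, 9.0], [175.0, 333.5, 4.0], [179.0, 338.5, 12.0], [183.0, 338.0, 11.0], [187.0, 337.0, 13.0], [191.0, 337.0, 13.0], [195.0, 336.5, 12.0]]
cam [1209.19493948  291.87605648  715.99369704]
190 [[337.56139964 196.85897878]] [[207.31438997 221.05943283]]
260 [[340.37559561 167.68030757]] [[202.43342501 219.39579346]]
330 [[343.51778508 135.10087313]] [[196.80218039 217.47642704]]
```

View pics/c5b.png

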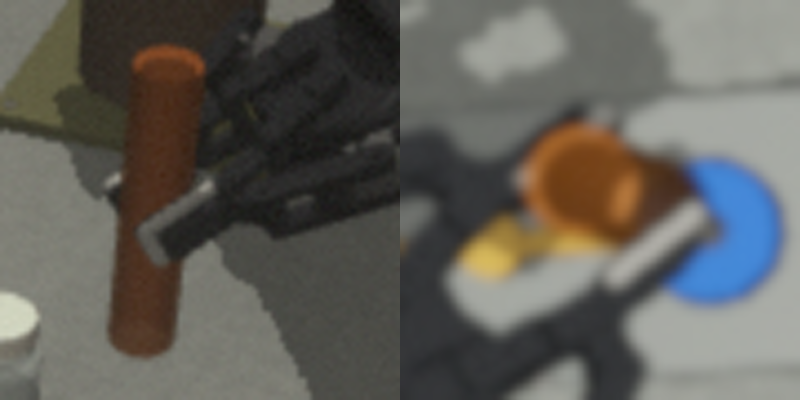

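Run:
```python
from plan import *
a=-R.from_euler('z',.325).apply([np.cos(.349),0,np.sin(.349)])
g=R.from_euler('xyz',[3.137,-.169,-2.816]);m=g.inv().apply(a);print(a,m,g.as_matrix())
print(R.from_euler('xyz',[3.132,1.058,2.266]).apply(m))
S=load("scene0.pkl");T=load("top0.pkl")
cv2.imwrite("pics/t0.png",np.hstack([cv2.resize(S["frame"][185:225,172:212],(400,400),interpolation=2),cv2.resize(T["frame"][180:245,340:405],(400,400),interpolation=2)]))
P,u,v=cloud(T,(hsv(T)[...,1]>150)&np.pad(np.ones((75,55),bool),((170,175),(340,165))))
i=np.argsort(v)
for k in range(0,len(i),60): print(v[i[k]],P[i[k]].round(0))
```

```text
[-0.89052174 -0.3000593  -0.34195826] [ 0.86881104 -0.00171709  0.49514081] [[-0.93396327 -0.3191351  -0.16082722]
 [-0.31531331  0.94769842 -0.04944922]
 [ 0.16819668  0.00452721 -0.98574306]]
[ 0.00565701 -0.00204752 -0.9999819 ]
183 [ 623. -191.  109.]
189 [ 610. -188.  111.]
194 [ 600. -199.  107.]
200 [ 587. -195.  103.]
206 [ 574. -193.  100.]
211 [ 563. -211.   94.]
217 [ 550. -212.   86.]
223 [ 537. -208.   82.]
228 [ 526. -225.   82.]
234 [ 513. -219.   76.]
240 [ 500. -223.   65.]
```

View pics/t0.png

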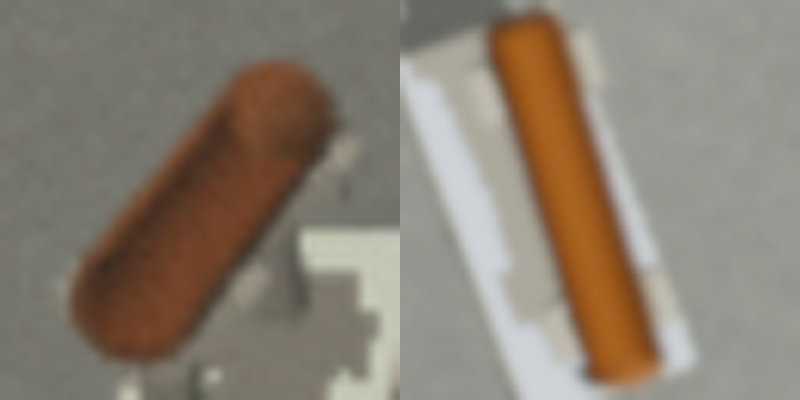

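Run:
```python
from tubefit import *
T=load("top5.pkl");S=load("scene5.pkl");S0=load("scene0.pkl")
print(proj(S0,[[624,-187,102],[497,-232,54]]))
P,u,v=cloud(T,np.pad(np.ones((30,40),bool),((205,185),(180,340))))
Z=np.full((420,560),np.nan);Z[v,u]=P[:,2];print(np.round(Z[206:234,184:212:2]))
print(np.round(cloud(S,np.ones((420,560),bool))[0].reshape(420,560,3)[128:142,334:352:2,2]) if (S["z_map"]>0).all() else "holes")
P0,u,v=cloud(S0,np.pad(np.ones((40,45),bool),((185,195),(170,345))));X=np.full((420,560),np.nan);X[v,u]=P0[:,0];print(np.round(X[188:222:2,178:210:2]))
```

```text
[[185.54756879 215.51363438]
 [200.34917377 195.57468263]]
[[ 19.  19.  22.  18.  16.  19. 266. 266. 270. 265.  21.  13.  13.  16.]
 [ 16.  12.  16.  17.  17. 268. 267. 270. 268. 269.  15.  16.  15.  16.]
 [ 20.  18.  14.  13. 271. 270. 271. 271. 270. 270.  12.  18.  15.  19.]
 [ 17.  13.  19. 270. 274. 333. 336. 335. 335. 261.  18.  13.  16.  15.]
 [ 13.  14.  14. 273. 273. 331. 334. 331. 332. 334.  15.  16.  15.  14.]
 [ 18.  21. 280. 272. 332. 335. 331. 331. 335. 334. 328.  21.  20.  16.]
 [ 18. 276. 280. 275. 334. 332. 331. 334. 336. 333. 335. 303. 235.  13.]
 [ 17. 279. 275. 333. 333. 335. 333. 334. 335. 335. 332. 315. 281. 214.]
 [287. 280. 274. 336. 334. 335. 336. 333. 335. 334. 336. 320. 290. 251.]
 [287. 288. 287. 330. 333. 334. 335. 335. 337. 335. 334. 326. 297. 261.]
 [291. 289. 285. 331. 334. 331. 333. 332. 333. 333. 336. 327. 300. 272.]
 [289. 291. 284. 333. 333. 335. 334. 335. 335. 337. 332. 326. 300. 273.]
 [289. 289. 282. 333. 335. 335. 331. 334. 334. 331. 331. 329. 302. 270.]
 [289. 291. 278. 334. 332. 334. 333. 334. 333. 335. 335. 324. 303. 274.]
 [289. 283. 273. 33
[... 1755 characters left out ...]
. 503.
  501. 465.]
 [501. 499. 497. 600. 602. 601. 596. 590. 584. 573. 563. 531. 479. 476.
  476. 472.]
 [509. 507. 608. 615. 613. 608. 602. 597. 589. 580. 561. 524. 497. 494.
  492. 488.]
 [517. 513. 620. 620. 619. 614. 609. 604. 594. 582. 531. 529. 504. 501.
  499. 496.]
 [525. 625. 624. 622. 619. 619. 617. 610. 595. 595. 588. 531. 517. 509.
  505. 503.]
 [620. 627. 625. 623. 621. 622. 619. 614. 596. 603. 531. 531. 522. 513.
  515. 510.]
 [623. 627. 626. 626. 622. 623. 618. 612. 609. 528. 528. 528. 523. 522.
  519. 518.]
 [541. 631. 629. 627. 625. 622. 621. 613. 539. 538. 537. 530. 528. 529.
  526. 525.]
 [550. 549. 629. 628. 626. 624. 618. 546. 545. 543. 539. 538. 536. 533.
  534. 530.]]
```

Run:
```python
from plan import *
from tubefit import midline,amber
T=load("top5.pkl");S=load("scene5.pkl")
P,u,v=cloud(T,np.pad(np.ones((40,50),bool),((200,180),(175,335))));k=P[:,2]>324
(cx,cy),r=cv2.minEnclosingCircle(np.stack([u[k],v[k]],1).astype(np.float32));print(cx,cy,r,k.sum(),"cap",P[k].mean(0),onplane(T,cx,cy,334))
s,p,Rc=cur();print("pred mid",p+Rc.apply(VT))
# tip of peg and cap seen in scene: midline rays
for uu,vv,z in((342.5,136,330),(336.8,193,197)): print(onplane(S,uu,vv,z))
```

```text
197.43548583984375 216.72579956054688 8.736770629882812 237 cap [545.01709674 131.27672712 333.39395928] [545.0562977  131.29851711 334.        ]
pred mid [544.76710244 132.89405207 262.7409427 ]
[547.74844537 132.20960551 330.        ]
[541.36917744 130.07745892 197.        ]
```

Run:
```python
from plan import *
s,p,Rc=cur()
plan(p+[-.7,2,-50],Rx(np.pi-.87,-1.057),5)
plan(p+[-.7,2,-105],Rx(np.pi-.87,-1.057),10)
```

```text
t 11.0 pos [553.  123.3 254.8] rpy [3.133 1.058 2.267] err [ -0.7   2.  -50. ] [ 0.005  0.001 -0.002]
0.045,0.001,0.023,0.01,0.003,-0.005,0.044,0,0.023,0.01,0.003,-0.004,0.045,0.001,0.023,0.01,0.003,-0.005,0.044,0.001,0.023,0.01,0.002,-0.004,0.045,0,0.022,0.01,0.003,-0.005
t 11.0 pos [553.  123.3 254.8] rpy [3.133 1.058 2.267] err [  -0.7    2.  -105. ] [ 0.005  0.001 -0.002]
0.046,0,0.025,0.005,0.001,-0.002,0.046,0,0.025,0.005,0.001,-0.002,0.046,0,0.025,0.005,0.001,-0.002,0.046,0,0.025,0.005,0.002,-0.002,0.046,0,0.025,0.005,0.001,-0.002
0.046,0,0.025,0.005,0.002,-0.003,0.047,0.001,0.025,0.005,0.001,-0.002,0.046,0,0.025,0.005,0.002,-0.003,0.047,0.001,0.025,0.005,0.001,-0.002,0.046,0,0.024,0.005,0.002,-0.003
```

```bash
python3 -m creep '[0.045,0.001,0.023,0.01,0,-0.005,0.045,0,0.023,0.01,0,-0.005,0.045,0.001,0.023,0.01,0,-0.005,0.045,0,0.023,0.01,0,-0.005,0.045,0,0.023,0.01,0,-0.005]'
python3 -m creep '[0.01,0,0.006,0,0,0,0,0,0,0,0,0,0,0,0,0,0,0,0,0,0,0,0,0,0,0,0,0,0,0]'
python3 - <<'E'
from plan import *
from station import read_camera
from tubefit import *
st()
C={}
for n in("scene","top"):
    c=read_camera(n);C[n]=c;pickle.dump(c,open(f"{n}6.pkl","wb"))
S,T=C["scene"],C["top"]
s,p,Rc=cur();mid=p+Rc.apply(VT);print("pred",mid)
x,e,P,m=fit(S,(322,130,360,230),mid);print(x.round(3),e.round(2))
P,u,v=cloud(T,np.pad(np.ones((40,50),bool),((200,180),(180,330))));k=(P[:,2]>mid[2]+62)&(P[:,2]<mid[2]+80)
(cx,cy),r=cv2.minEnclosingCircle(np.stack([u[k],v[k]],1).astype(np.float32));print(k.sum(),"cap",P[k].mean(0),onplane(T,cx,cy,mid[2]+70))
cv2.imwrite("pics/c6.png",np.hstack([cv2.resize(S["frame"][140:280,280:420],(400,400)),cv2.resize(T["frame"][170:270,150:250],(400,400))]))
E
```

```text
time_s: 11.5
tool_pos: [551.7, 125.1, 202.3]
ee_rot: [-3.137, 1.058, 2.276]
ft_force: [-0.4, 0.4, -0.8]
opening: 28.4
time_s: 12.0
tool_pos: [552.2, 125.2, 202.0]
ee_rot: [-3.142, 1.059, 2.272]
ft_force: [-0.7, -0.7, -1.3]
opening: 28.4
t 12.0 pos [552.2 125.2 202. ] rpy [-3.142  1.059  2.272] q [ 0.554 -0.028  2.113 -1.172  1.211  0.402] F [-0.7 -0.7 -1.3] T [ 0.42  0.33 -0.07] op 28.4
pred [543.90314592 134.80407578 209.78681885]
[5.43987e+02 1.32840e+02 4.00000e-03 1.10000e-02] 1.47
209 cap [544.50399876 133.55655837 280.37622762] [544.30851122 133.37535162 279.78681885]
```

View pics/c6.png

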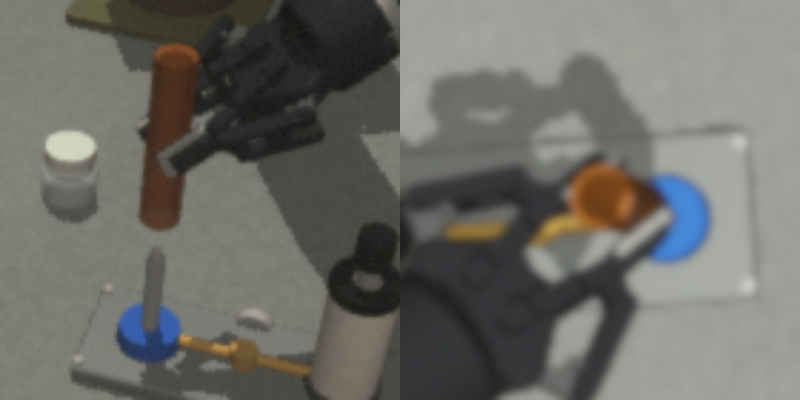

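The tube hangs upright, fitted centre (544,133), closed cap on top at 280 mm. The mouth at picture (160,222) is just above the peg tip at (155,250), so I'll lower it.

```bash
python3 -m creep '[0.044,0,0.025,0,0,0,0.044,0,0.025,0,0,0,0.044,0,0.025,0,0,0,0.044,0,0.025,0,0,0,0.044,0,0.025,0,0,0]'
python3 - <<'E'
from plan import *
st()
s,p,Rc=cur();print(p+Rc.apply(VT))
plan([552.2,125,112],Rx(np.pi-.87,-1.057),5)
E
```

```text
time_s: 12.6
tool_pos: [551.8, 124.7, 149.3]
ee_rot: [-3.137, 1.058, 2.276]
ft_force: [0.3, 0.2, -0.8]
opening: 28.0
t 12.6 pos [551.8 124.7 149.3] rpy [-3.137  1.058  2.276] q [ 0.553  0.056  2.134 -1.21   1.172  0.505] F [ 0.3  0.2 -0.8] T [0.41 0.36 0.03] op 28.0
[543.62373857 134.38217769 157.32169802]
t 12.6 pos [551.8 124.7 149.3] rpy [-3.137  1.058  2.276] err [  0.4   0.3 -37.3] [-0.001  0.001  0.002]
0.033,0.001,0.018,-0.002,0.002,0.004,0.032,0,0.018,-0.001,0.003,0.004,0.033,0.001,0.019,-0.002,0.002,0.004,0.032,0,0.018,-0.001,0.003,0.004,0.033,0.001,0.019,-0.002,0.002,0.005
```

```bash
python3 -m creep '[0.033,0,0.018,0,0,0,0.033,0,0.018,0,0,0,0.033,0.001,0.018,0,0,0,0.033,0,0.018,0,0,0,0.033,0.001,0.018,0,0,0]'
python3 -m creep '[0.013,0,0.0075,0,0,0,0.013,0,0.0075,0,0,0,0.008,0,0.005,0,0,0,0,0,0,0,0,0,0,0,0,0,0,0]'
python3 - <<'E'
from plan import *
from station import read_camera
st()
S=read_camera("scene");T=read_camera("top")
P,u,v=cloud(T,np.pad(np.ones((40,50),bool),((200,180),(180,330))));k=(P[:,2]>160)&(P[:,2]<205)&(hsv(T)[v,u,1]>120)
print("cap",k.sum(),np.median(P[k],0))
cv2.imwrite("pics/c7.png",np.hstack([cv2.resize(S["frame"][170:290,290:410],(400,400)),cv2.resize(T["frame"][170:270,150:250],(400,400))]))
E
```

```text
time_s: 13.1
tool_pos: [552.1, 125.6, 112.7]
ee_rot: [-3.14, 1.059, 2.273]
ft_force: [1.1, 0.3, -0.5]
opening: 27.9
time_s: 13.6
tool_pos: [552.3, 125.4, 105.6]
ee_rot: [-3.14, 1.059, 2.273]
ft_force: [-0.1, 0.1, 0.3]
opening: 28.2
t 13.6 pos [552.3 125.4 105.6] rpy [-3.14   1.059  2.273] q [ 0.554  0.138  2.14  -1.247  1.143  0.597] F [-0.1  0.1  0.3] T [ 0.38  0.34 -0.07] op 28.2
cap 173 [544.21651768 134.26098925 184.38399281]
```

View pics/c7.png

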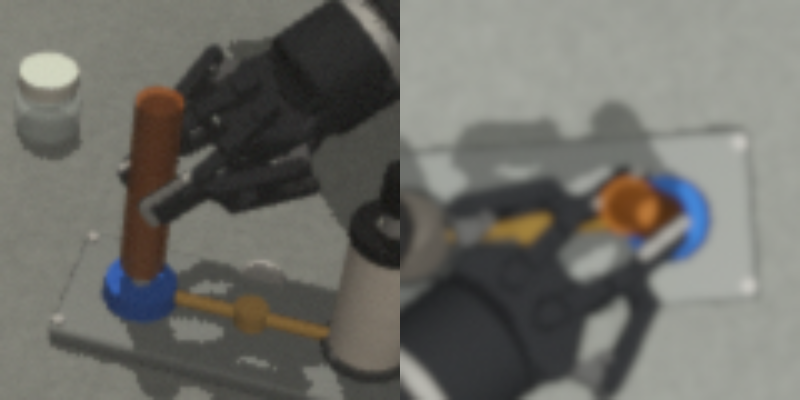

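The tube is over the peg, its rim about 14 mm above the seat. I'll lower the rest slowly and watch the force.

```bash
python3 -m creep '[0.0087,0,0.005,0,0,0,0.0087,0,0.005,0,0,0,0.0087,0,0.005,0,0,0,0.0087,0,0.005,0,0,0,0.0087,0,0.005,0,0,0]'
python3 -m creep '[0.003,0,0.0015,0,0,0,0.003,0,0.0015,0,0,0,0.003,0,0.0015,0,0,0,0,0,0,0,0,0,0,0,0,0,0,0]'
python3 - <<'E'
from plan import *
st()
E
```

```text
time_s: 14.2
tool_pos: [552.1, 125.3, 95.0]
ee_rot: [-3.139, 1.058, 2.274]
ft_force: [-1.1, -0.1, -0.6]
opening: 28.1
time_s: 14.7
tool_pos: [552.2, 125.4, 93.3]
ee_rot: [-3.14, 1.059, 2.274]
ft_force: [-0.4, 0.2, 0.4]
opening: 28.2
t 14.7 pos [552.2 125.4  93.3] rpy [-3.14   1.059  2.274] q [ 0.554  0.162  2.141 -1.257  1.135  0.623] F [-0.4  0.2  0.4] T [0.42 0.34 0.05] op 28.2
```

```bash
python3 -m creep '[0.003,0,0.0017,0,0,0,0,0,0,0,0,0,0.003,0,0.0017,0,0,0,0,0,0,0,0,0,0,0,0,0,0,0]'
python3 - <<'E'
from plan import *
from station import read_camera
st()
T=read_camera("top")
P,u,v=cloud(T,np.pad(np.ones((40,50),bool),((200,180),(180,330))));k=(P[:,2]>150)&(P[:,2]<205)&(hsv(T)[v,u,1]>120)
print("cap",k.sum(),np.median(P[k],0))
E
```

```text
time_s: 15.2
tool_pos: [552.4, 125.3, 92.6]
ee_rot: [-3.14, 1.06, 2.273]
ft_force: [-2.0, 1.1, 4.2]
opening: 27.8
t 15.2 pos [552.4 125.3  92.6] rpy [-3.14   1.06   2.273] q [ 0.554  0.164  2.141 -1.259  1.135  0.625] F [-2.   1.1  4.2] T [-0.16  0.13 -0.2 ] op 27.8
cap 167 [544.69704682 133.98103728 171.39779754]
```

Contact: 4 N upward, and the cap reads 171 mm (about 170 expected). I'll release.

```bash
python3 -m creep '[0,0,0,0,0,0,0,0,0,0,0,0,0,0,0,0,0,0,0,0,0,0,0,0,0,0,0,0,0,0]' 33
python3 -m creep '[0,0,0,0,0,0,0,0,0,0,0,0,0,0,0,0,0,0,0,0,0,0,0,0,0,0,0,0,0,0]' 55
python3 - <<'E'
from plan import *
from station import read_camera
st()
S=read_camera("scene");T=read_camera("top")
P,u,v=cloud(T,np.pad(np.ones((40,50),bool),((200,180),(180,330))));k=(P[:,2]>150)&(P[:,2]<205)&(hsv(T)[v,u,1]>120)
print("cap",k.sum(),np.median(P[k],0))
cv2.imwrite("pics/c8.png",np.hstack([cv2.resize(S["frame"][170:290,290:410],(400,400)),cv2.resize(T["frame"][170:270,150:250],(400,400))]))
E
```

```text
time_s: 15.75
tool_pos: [552.0, 125.3, 91.6]
ee_rot: [-3.139, 1.058, 2.274]
ft_force: [-0.1, 0.3, -0.4]
opening: 33.1
time_s: 16.25
tool_pos: [552.1, 125.4, 91.9]
ee_rot: [-3.139, 1.058, 2.274]
ft_force: [0.1, -0.1, 0.3]
opening: 55.0
t 16.25 pos [552.1 125.4  91.9] rpy [-3.139  1.058  2.274] q [ 0.554  0.164  2.141 -1.258  1.134  0.625] F [ 0.1 -0.1  0.3] T [0.32 0.27 0.02] op 55.0
cap 154 [542.92024917 131.94329274 170.92696315]
```

View pics/c8.png

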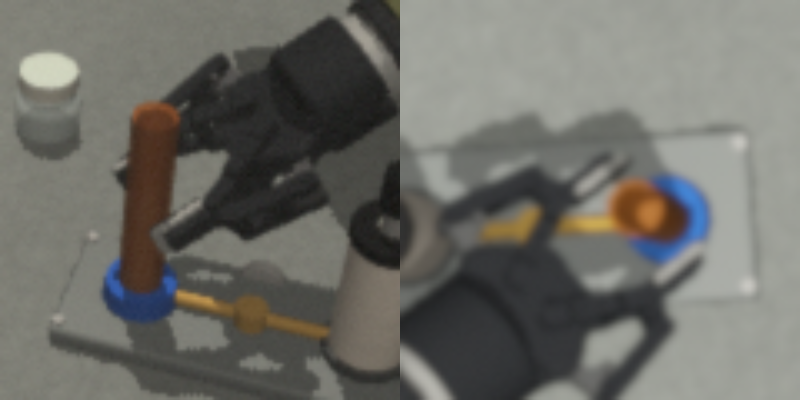

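The tube stands on the blue seat, its foot at (140,290) in the scene crop, and the fingers are clear on both sides. I'll back out along the tool axis.

```bash
python3 -m creep '[0,0,-0.03,0,0,0,0,0,-0.06,0,0,0,0,0,-0.1,0,0,0,0,0,-0.12,0,0,0,0,0,-0.15,0,0,0]'
python3 -m creep '[0,0,-0.15,0,0,0,0,0,-0.1,0,0,0,-0.1,0,-0.06,0,0,0,-0.15,0,-0.08,0,0,0,-0.15,0,-0.08,0,0,0]'
python3 - <<'E'
from plan import *
from station import read_camera
st()
S=read_camera("scene");T=read_camera("top")
for n,c in(("scene",S),("top",T)): pickle.dump(c,open(f"{n}9.pkl","wb"));cv2.imwrite(f"pics/{n}9.png",c["frame"])
P,u,v=cloud(T,np.pad(np.ones((40,50),bool),((200,180),(180,330))));k=(P[:,2]>160)&(P[:,2]<180)&(hsv(T)[v,u,1]>120)
(cx,cy),r=cv2.minEnclosingCircle(np.stack([u[k],v[k]],1).astype(np.float32));print("cap",k.sum(),np.median(P[k],0),onplane(T,cx,cy,170))
E
```

```text
time_s: 16.85
tool_pos: [499.3, 187.3, 137.5]
ee_rot: [-3.138, 1.058, 2.274]
ft_force: [-0.0, 0.5, -0.9]
opening: 55.2
time_s: 17.35
tool_pos: [472.0, 220.0, 253.9]
ee_rot: [-3.137, 1.058, 2.277]
ft_force: [0.2, -0.1, 0.9]
opening: 55.0
t 17.35 pos [472.  220.  253.9] rpy [-3.137  1.058  2.277] q [ 0.8   -0.075  2.06  -1.062  1.452  0.406] F [ 0.2 -0.1  0.9] T [0.34 0.24 0.02] op 55.0
cap 146 [543.00888331 132.11951814 171.07817704] [542.95265313 132.18185154 170.        ]
```

View pics/scene9.png

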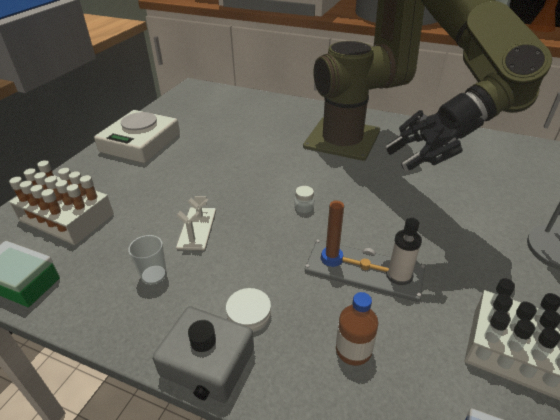

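View pics/top9.png

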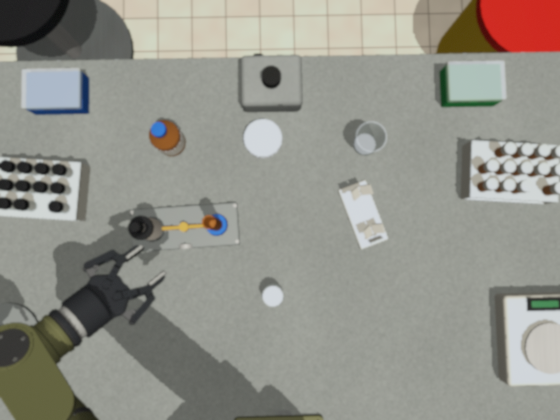

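The tube stands mouth down on the seat, cap at (543,132,171). The other glassware hasn't moved. Next is the knob.

Run:
```python
from plan import *
from kin import ik
Rt=Rx(np.pi-.87,0);s,p,Rc=cur();print(ik(np.array([537.3,282.5,138]),Rt,np.array(s["q"])))
plan([537.3,282.5,225],Rt,15)
```

```text
(array([ 3.95542517e-01,  1.05319321e-01,  1.83271611e+00,  5.61787280e-17,
        1.20355722e+00, -3.05176404e-01]), np.float64(2.2737367544323207e-14))
t 17.45 pos [474.2 221.6 259.3] rpy [3.122 1.059 2.256] err [ 63.1  60.9 -34.3] [ 0.009  1.059 -0.004]
0.011,0.029,0.004,0.006,0.706,-0.002,0.011,0.029,0.005,0.006,0.706,-0.002,0.01,0.029,0.006,0.006,0.706,-0.002,0.01,0.029,0.006,0.006,0.706,-0.002,0.01,0.029,0.007,0.006,0.706,-0.002
0.009,0.029,0.008,0.007,0.706,-0.003,0.008,0.029,0.008,0.006,0.706,-0.002,0.008,0.029,0.009,0.007,0.706,-0.003,0.007,0.029,0.009,0.006,0.706,-0.002,0.007,0.029,0.01,0.007,0.706,-0.003
0.006,0.029,0.01,0.006,0.705,-0.002,0.005,0.029,0.01,0.007,0.706,-0.003,0.004,0.03,0.011,0.006,0.705,-0.002,0.004,0.029,0.011,0.007,0.706,-0.003,0.003,0.03,0.011,0.006,0.705,-0.002
```

```bash
python3 -m creep '[0.011,0.029,0.004,0.006,0.7,0,0.011,0.029,0.005,0.006,0.7,0,0.01,0.029,0.006,0.006,0.7,0,0.01,0.029,0.006,0.006,0.7,0,0.01,0.029,0.007,0.006,0.7,0]' 60
python3 -m creep '[0.009,0.029,0.008,0.006,0.7,0,0.008,0.029,0.008,0.006,0.7,0,0.008,0.029,0.009,0.006,0.7,0,0.007,0.029,0.009,0.006,0.7,0,0.007,0.029,0.01,0.006,0.7,0]'
python3 -m creep '[0.006,0.029,0.01,0.006,0.7,0,0.005,0.029,0.01,0.006,0.7,0,0.004,0.03,0.011,0.006,0.7,0,0.004,0.029,0.011,0.006,0.7,0,0.003,0.03,0.011,0.006,0.7,0]'
python3 -m creep '[0,0,0,0,0,0,0,0,0,0,0,0,0,0,0,0,0,0,0,0,0,0,0,0,0,0,0,0,0,0]'
python3 - <<'E'
from plan import *
st()
plan([537.2,282.3,138],Rx(np.pi-.87,0),5)
E
```

```text
time_s: 17.95
tool_pos: [493.3, 240.2, 240.7]
ee_rot: [-3.137, 0.705, 2.273]
ft_force: [0.3, -0.1, -0.3]
opening: 60.0
time_s: 18.45
tool_pos: [514.3, 260.2, 228.9]
ee_rot: [-3.135, 0.355, 2.271]
ft_force: [-1.1, 0.1, -0.3]
opening: 59.9
time_s: 18.95
tool_pos: [535.5, 280.7, 217.5]
ee_rot: [-3.133, 0.005, 2.269]
ft_force: [0.8, 0.1, -0.3]
opening: 59.8
time_s: 19.45
tool_pos: [535.6, 280.3, 217.9]
ee_rot: [-3.133, 0.009, 2.268]
ft_force: [0.0, -0.5, -1.1]
opening: 60.1
t 19.45 pos [535.6 280.3 217.9] rpy [-3.133  0.009  2.268] q [ 0.398  0.037  1.765 -0.011  1.345 -0.297] F [ 0.  -0.5 -1.1] T [-0.   -0.02  0.  ] op 60.1
t 19.45 pos [535.6 280.3 217.9] rpy [-3.133  0.009  2.268] err [  1.6   2.  -79.9] [-0.008  0.009 -0.003]
0.001,0.003,0.08,-0.017,0.018,-0.006,0.001,0.003,0.08,-0.017,0.018,-0.006,0.001,0.003,0.08,-0.017,0.017,-0.007,0.001,0.003,0.08,-0.017,0.018,-0.006,0.001,0.002,0.079,-0.016,0.017,-0.007
```

```bash
python3 -m creep '[0.001,0.003,0.06,-0.017,0.018,0,0.001,0.003,0.08,-0.017,0.018,0,0.001,0.003,0.08,-0.017,0.018,0,0.001,0.003,0.08,-0.017,0.018,0,0.001,0.003,0.06,-0.017,0.018,0]'
python3 -m creep '[0,0,0.02,0,0,0,0,0,0.01,0,0,0,0,0,0,0,0,0,0,0,0,0,0,0,0,0,0,0,0,0]'
python3 - <<'E'
from plan import *
from station import read_camera
st()
S=read_camera("scene");T=read_camera("top")
cv2.imwrite("pics/c10.png",np.hstack([cv2.resize(S["frame"][170:290,350:470],(400,400)),cv2.resize(T["frame"][170:290,80:200],(400,400))]))
plan([537.2,282.3,136],Rx(np.pi-.87,0),5)
E
```

```text
time_s: 19.95
tool_pos: [536.7, 281.6, 142.7]
ee_rot: [-3.139, -0.002, 2.267]
ft_force: [0.4, -0.3, 0.1]
opening: 60.0
time_s: 20.45
tool_pos: [538.3, 282.3, 140.7]
ee_rot: [3.14, 0.0, 2.268]
ft_force: [-0.3, -0.7, -0.6]
opening: 60.0
t 20.45 pos [538.3 282.3 140.7] rpy [3.14  0.    2.268] q [ 0.395  0.103  1.83   0.     1.207 -0.302] F [-0.3 -0.7 -0.6] T [-0.03  0.04 -0.01] op 60.0
t 20.55 pos [538.  282.2 140.4] rpy [ 3.14  -0.     2.268] err [-0.8  0.1 -4.4] [ 0.001 -0.    -0.004]
0.001,-0.001,0.004,0.002,-0,-0.008,0.001,-0.001,0.004,0.002,-0,-0.008,0,-0,0.005,0.002,-0,-0.008,0.001,-0,0.004,0.003,-0.001,-0.008,0,-0.001,0.005,0.002,-0,-0.008
```

View pics/c10.png

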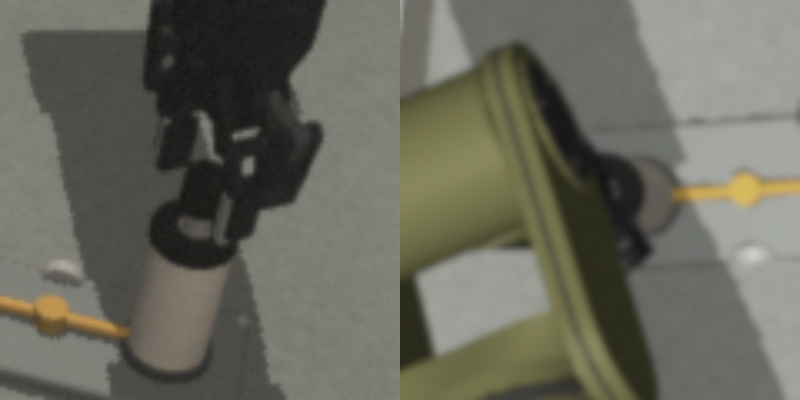

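The knob is between the fingers at (205,185). I'll go down 4 mm more and close gently.

```bash
python3 -m creep '[0.001,0,0.007,0,0,0,0,-0.001,0.007,0,0,0,0,0,0.007,0,0,0,0,0,0,0,0,0,0,0,0,0,0,0]' 35
python3 -m creep '[0,0,0,0,0,0,0,0,0,0,0,0,0,0,0,0,0,0,0,0,0,0,0,0,0,0,0,0,0,0]' 10 25
python3 -m creep '[0,0,0,0,0,0,0,0,0,0,0,0,0,0,0,0,0,0,0,0,0,0,0,0,0,0,0,0,0,0]'
python3 - <<'E'
from plan import *
st()
s,p,Rc=cur();print("force in tool axes",Rc.inv().apply(s["ft_force"]))
E
```

```text
time_s: 21.05
tool_pos: [537.4, 282.1, 135.3]
ee_rot: [-3.141, -0.001, 2.268]
ft_force: [0.9, 0.1, 0.0]
opening: 34.9
time_s: 21.55
tool_pos: [537.5, 282.2, 135.6]
ee_rot: [3.141, -0.0, 2.268]
ft_force: [-0.9, 0.2, 0.3]
opening: 25.3
time_s: 22.05
tool_pos: [537.5, 282.1, 135.6]
ee_rot: [3.141, -0.0, 2.267]
ft_force: [1.3, 0.7, 0.3]
opening: 25.1
t 22.05 pos [537.5 282.1 135.6] rpy [ 3.141 -0.     2.267] q [ 3.950e-01  1.080e-01  1.834e+00  1.000e-03  1.200e+00 -3.020e-01] F [1.3 0.7 0.3] T [ 0.18 -0.17  0.03] op 25.1
force in tool axes [-0.31288393  1.47912456 -0.34177491]
```

The knob is gripped at 25.1 mm opening with only about 1.5 N sideways. I'll draw straight up, in stages.

```bash
python3 -m creep '[0,0,-0.01,0,0,0,0,0,-0.02,0,0,0,0,0,-0.02,0,0,0,0,0,-0.02,0,0,0,0,0,-0.01,0,0,0]'
python3 - <<'E'
from plan import *
st()
plan([537.5,282.1,188.5],Rx(2.268,0),10)
E
```

```text
time_s: 22.55
tool_pos: [537.2, 282.0, 152.0]
ee_rot: [-3.141, -0.0, 2.268]
ft_force: [-0.6, -0.4, -3.6]
opening: 25.5
t 22.55 pos [537.2 282.  152. ] rpy [-3.141 -0.     2.268] q [ 0.395  0.092  1.822  0.     1.229 -0.302] F [-0.6 -0.4 -3.6] T [ 0.13 -0.2   0.02] op 25.5
t 22.55 pos [537.2 282.  152. ] rpy [-3.141 -0.     2.268] err [ 0.3  0.1 36.5] [-0.001 -0.    -0.   ]
-0,0,-0.018,-0.001,-0,-0,-0,0,-0.018,-0.001,-0.001,-0,-0,0,-0.018,-0.001,-0,-0,-0,0,-0.018,-0.001,-0.001,-0,-0,0,-0.018,-0.001,-0,-0.001
-0,0,-0.018,-0,-0.001,-0,-0,0,-0.019,-0.001,-0,-0.001,-0,0,-0.018,-0,-0.001,-0,-0,0.001,-0.019,-0.001,-0,-0.001,-0,0,-0.018,-0,-0.001,-0
```

Lifting takes 3.6 N, about the rod's weight plus friction, and there is hardly any side load.

```bash
python3 -m creep '[0,0,-0.018,0,0,0,0,0,-0.018,0,0,0,0,0,-0.018,0,0,0,0,0,-0.018,0,0,0,0,0,-0.018,0,0,0]'
python3 -m creep '[0,0,-0.018,0,0,0,0,0,-0.018,0,0,0,0,0,-0.018,0,0,0,0,0,-0.018,0,0,0,0,0,-0.006,0,0,0]'
python3 -m creep '[0,0,0,0,0,0,0,0,0,0,0,0,0,0,0,0,0,0,0,0,0,0,0,0,0,0,0,0,0,0]'
python3 - <<'E'
from plan import *
from station import read_camera
st()
S=read_camera("scene");T=read_camera("top");pickle.dump(S,open("scene11.pkl","wb"));cv2.imwrite("pics/s11.png",S["frame"])
P,u,v=cloud(T,np.pad(np.ones((40,50),bool),((200,180),(180,330))));k=(P[:,2]>155)&(P[:,2]<185)&(hsv(T)[v,u,1]>120)
print("cap",k.sum(),np.median(P[k],0))
cv2.imwrite("pics/c11.png",np.hstack([cv2.resize(S["frame"][200:260,380:440],(400,400)),cv2.resize(T["frame"][170:290,80:200],(400,400))]))
E
```

```text
time_s: 23.05
tool_pos: [537.3, 282.0, 169.8]
ee_rot: [-3.141, -0.001, 2.268]
ft_force: [1.1, 0.5, -1.9]
opening: 25.1
time_s: 23.55
tool_pos: [537.7, 282.2, 185.8]
ee_rot: [3.141, -0.0, 2.268]
ft_force: [-0.4, 0.4, -2.7]
opening: 25.1
time_s: 24.05
tool_pos: [537.4, 282.1, 185.0]
ee_rot: [-3.141, -0.001, 2.268]
ft_force: [0.1, -0.2, -3.8]
opening: 25.4
t 24.05 pos [537.4 282.1 185. ] rpy [-3.141e+00 -1.000e-03  2.268e+00] q [ 0.395  0.063  1.795  0.     1.284 -0.302] F [ 0.1 -0.2 -3.8] T [-0.   -0.02 -0.02] op 25.4
cap 149 [543.00249324 132.18042095 170.9728756 ]
```

View pics/c11.png

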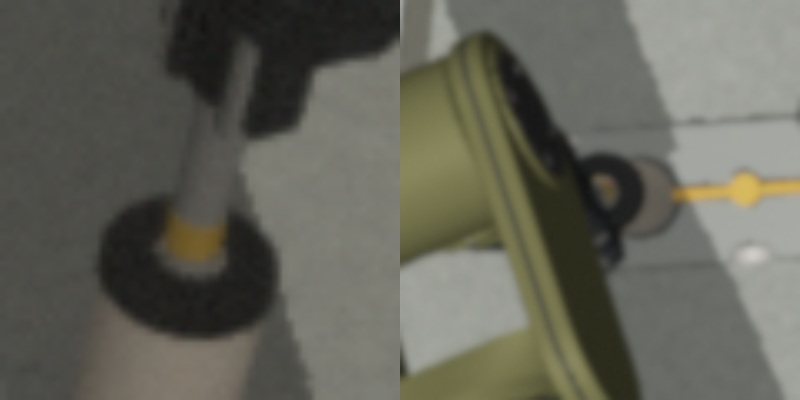

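View pics/s11.png

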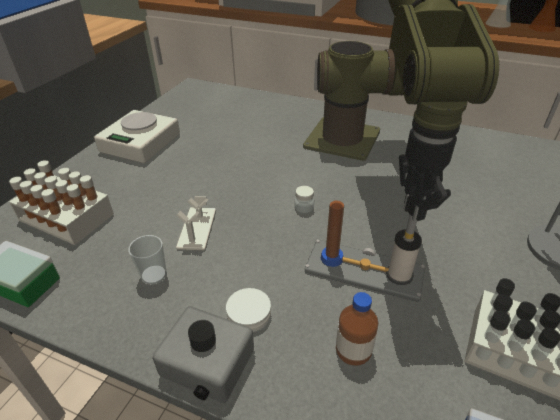

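The crop shows the yellow band fully out at (195,237), with a thin grey strip below it at (195,265) and no red. From the arm's travel the knob is about 79.5 mm above the collar. I'll go up 3 mm to the middle of the window.

```bash
python3 -m creep '[0,0,-0.005,0,0,0,0,0,-0.005,0,0,0,0,0,-0.005,0,0,0,0,0,0,0,0,0,0,0,0,0,0,0]' 10 35
python3 -m creep '[0,0,0,0,0,0,0,0,0,0,0,0,0,0,0,0,0,0,0,0,0,0,0,0,0,0,0,0,0,0]'
python3 - <<'E'
from plan import *
from station import read_camera
st()
S=read_camera("scene");S0=load("scene9.pkl")
H=hsv(S);m=np.zeros((420,560),bool);m[215:260,390:425]=1
y=m&(abs(H[...,0].astype(int)-24)<8)&(H[...,1]>110);v,u=np.nonzero(y);print("yellow",v.min(),v.max(),u.mean(),y.sum())
for z in(125,130,135,142): print(z,proj(S,[537.4+8*.97,282.3,z]))
print([p.sum() for p in [m&((H[...,0]<8)|(H[...,0]>172))&(H[...,1]>130)&(H[...,2]>60)]])
cv2.imwrite("pics/c12.png",cv2.resize(S["frame"][190:260,375:445],(560,560)))
E
```

```text
time_s: 24.65
tool_pos: [537.5, 282.1, 188.2]
ee_rot: [3.141, -0.0, 2.268]
ft_force: [0.3, 0.4, -2.6]
opening: 24.8
time_s: 25.15
tool_pos: [537.4, 282.1, 188.1]
ee_rot: [-3.142, -0.001, 2.268]
ft_force: [-0.7, 0.6, -3.4]
opening: 25.1
t 25.15 pos [537.4 282.1 188.1] rpy [-3.142e+00 -1.000e-03  2.268e+00] q [ 3.950e-01  6.100e-02  1.792e+00  1.000e-03  1.289e+00 -3.020e-01] F [-0.7  0.6 -3.4] T [-0.02  0.06  0.01] op 25.1
yellow 231 237 408.8048780487805 41
125 [[407.27705679 240.28245739]]
130 [[407.731739   238.45177396]]
135 [[408.18985631 236.60725984]]
142 [[408.83706601 234.0014045 ]]
[np.int64(0)]
```

View pics/c12.png

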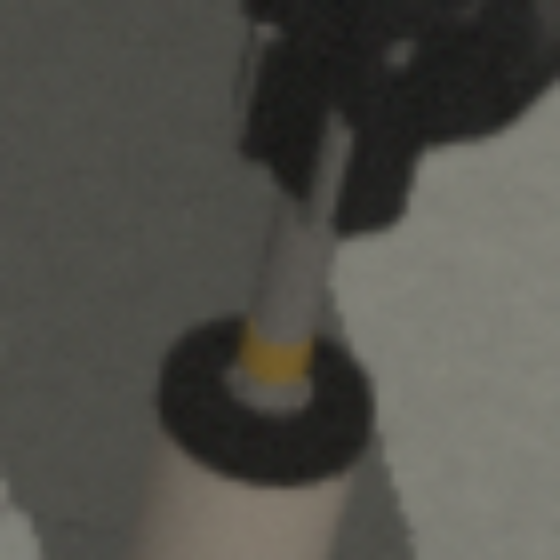

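The yellow band at (277,360) is clear of the collar with a grey strip below it and no red. Its lower edge is about 7.5 mm above the bore mouth, which puts the knob at about 82.5 mm. The arm's travel gives the same figure, and the loads are small, so I'll hand in.

Run:
```python
from plan import *
from station import job_done
print(job_done()); st()
```

```text
the job is handed in; nothing more can be done
None
the job is handed in; nothing more can be done
```

I handed the job in at about 25 s of the 58 s allowed. It reports no verdict, so the results below are my own last checks.

**Tube:** It stands mouth down on the blue seat over the peg, released. The closed end reads 171 mm high (170 expected), within about 2 mm of the peg's axis. The lowering touched the seat with about 4 N, and the tube stayed put while I drew the pump.

**Pump:** The fingers hold the knob at about 82.5 mm above the collar. The arm's travel and the picture of the yellow band agree on this. The band is fully out, with grey rod below it and no red showing. The sensor read about 3.5 N, roughly the rod's weight, and less than 1 N sideways.

**Other glassware:** It looked unmoved in the last pictures, but I judged that by eye and did not measure it.

**Checks that disagreed:**
- **Reach:** My first plan for turning the tube ran into the limits of joint 5 and then joint 6. I fitted the arm's kinematics from its own readings and came in from the other side, with nothing touched or dropped.
- **Gripper reading:** The opening read 28 mm on the 30 mm tube and 25 mm on the 26 mm knob. Both grips held.
- **Seat position:** In the first measurement the two cameras put the seat up to 14 mm apart. The scene view was including the seat's side, so I used the top view and the peg tip instead, which agreed to about 2 mm.

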